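# Lock the bottle clamp with its hairpin clip

### The arm

A 7-joint arm with a two-finger parallel gripper is mounted at the origin on a cart in front of the work surface, level with it; the furniture and walls round the work are solid. World frame = base frame: x ahead of the robot, y to its left, z up, the work surface at z = 0. Lengths are in m, angles in rad, forces in N, time in s.
With the tool pointing down it reaches from about 0.425 to 0.825 m from the base axis. Payload 3.6 kg.
Tool frame: the origin (TCP) lies between the finger pads; the fingertips stand 14 mm ahead of it and the grasp point (between the pads) lies 5 mm behind it; x points along the fingers, z is the direction in which the jaws open and shut, and the axes are right-handed (so a half turn about x gives the same grasp; the last joint's range is limited). The gripper opens to 85 mm and grips with 20 to 120 N. Pads are 22 mm wide; open, the fingers measure 114 mm over their backs; the gripper's body (76 mm by 85 mm) begins 54 mm behind the grasp point. The pads swing forward as they close: fully open they stand 13 mm farther back than shut.
Start: joints at [1.165, 0.615, -0.013, 1.423, 0.008, 1.103, -0.04], TCP at [0.24, -0.604, 0.245] pointing down, gripper open.
Joint ranges: [-3.12, 3.12], [-0.3, 2.06], [-1.34, 1.32], [0.26, 2.42], [-1.36, 4.5], [0.01, 1.98], [-2.84, 2.84]. Speed limits (rad/s): [2.79, 2.79, 3.14, 3.14, 3.14, 3.14, 3.14].

### API

Orientations are given as a unit quaternion [w, x, y, z].
In Python, from plant import observe, read_camera, get_calibration, close_job, outline_of gives the robot as it stands. The module is installed in compiled form; this text tells all that it offers.
- The arm moves only by the tool jog_arm, never from a script. Its argument "increments" is a list of rows, each a list of 7 numbers: the opening in per cent of the stroke, from 0 (shut) to 100 (fully open), then the shift along the tool's x, y, z in m, then the turn, a rotation vector about the tool's x, y, z in degrees. A call has exactly 8 rows; each row is the pose to reach, as a shift and turn from the pose commanded when the call began, along the tool's axes at that moment; what a row does not reach only later rows make up. A row lasts 1/12 s, in which the tool goes at most 41.7 mm and 7.16 degrees, less where a joint would pass 70% of its speed; a pose out of reach is approached as far as the arm can. A call with a gripper value outside its range is refused whole. The fingers move at their own pace and stop on an object; "grip_force" is the grip in N (left out, the last holds). Time passes only in rows, so rows that repeat a pose let the fingers close, or fill a call up. It gives the time, the measured TCP pose, the force and the opening at its end, in the units of the state.
- observe(): the state, without advancing time (a new reading comes with each control period).
- read_camera(name): name is "side" or "top"; returns (picture, depth): 400x640x3 uint8, red, green, blue; 400x640 float32, m along the optical axis (not along the pixel's ray), 0 where there is no reading.
- get_calibration(name): a dict with "vertical_fov" (degrees; the focal length in pixels is half the picture's height over the tangent of half this angle, whatever the lens; pixels are square), "cx", "cy" (the principal point, pixels), "k1" (the pictures are not rectified: a ray, as slopes to the right and down, at radius r is drawn at 1 + k1 r^2 times it, then the intrinsics apply), "R" (3x3) and "t" (3): a world point X has camera coordinates R X + t. Camera axes: x right, y down, z forward; pixel columns grow to the right and rows downward; lengths in m; the calibration is good to about 2 mm. A picture is of the moment at which its call begins. get_calibration takes no time and is no camera call.
- close_job(): hands the job in, once; it reports no verdict.
Trained networks look in the newest picture that a camera, given by its name, has taken for a name from the list of things; names that differ only in an ending like _2 or _b are one class to them, and where a whole thing is asked for, a point or a joint stands for the part that bears it (a point fixed in the world has none). Each returns a list of dicts, best first, with "confidence" (0 to 1); they miss things now and then, are a little off and sometimes report something else, mostly with a low value. They report only what shows in the picture. A call takes as long as a camera call. They do not tell look-alikes from the thing itself.
- outline_of(camera, thing): "mask" (400x640 bool, what is visible of it) and "location" ([column, row] in pixels, amid what is visible of it).
The state is a dict: "time": time; "q": joint angles; "qd": joint speeds; "joint_efforts": joint torques, N m; "ee_pos": TCP position; "eef_rot": TCP orientation; "ft_force": force on the tool from outside, world axes, zero at the start; "moment": the same for the moment, N m; "finger_gap": finger opening in m.
Only numpy, scipy, OpenCV 4.12 (cv2) and the standard library are available. Lean on these libraries where they do the work, as an engineer would, in place of code of your own. Each camera call takes 0.05 s, during which the arm holds its last target.

### The job

Close the bottle clamp so it can go on the tumble mixer: swing the steel hold-down bar fully down over the brown bottle, its fork round the upright pin, then pick up the hairpin clip from the bench and slide its straight leg through the cross hole in the pin, above the bar, until the sprung leg snaps over and the clip hugs the shank. The pin is stiff to turn and its hole is seldom square to the clamp, so feel for the hole with the tip of the leg and bring the pin round with it; never force the clip. Leave the bottle upright in its cup, do not disturb the other things on the bench, and let go of everything at the end.

Things in the scene. Friction and masses are not known exactly. Their poses are not given: they have to be found in the camera images.
- clamp: fixed bottle clamp: grey base plate 120 (x) x 230 (y) x 12 mm, origin under its centre on the worktop, z up, y from the pin to the hinge. Rubber cup in the middle (outer radius 39 mm, 27 mm high) for the bottle. At y=-72 mm a round column (radius 16, flange 19) up to 124 mm carries the pin; at y=+72 mm a hinge post 44 x 22 mm, 141 mm high, the bar
- pin_eye (a point): point on the pin's upright axis at the height of its cross hole, 141 mm above the worktop; fixed, axes as the clamp. Hole: 8 mm wide, straight across the shank, edges broken by 0.6 mm. Nominally it runs along the clamp's x axis, but the pin's turn is NOT measured: the mouth facing -x starts up to 8 mm left or right of the axis
- pin_top (a point): top of the pin, 164 mm above the worktop, on the same axis; fixed, does not show the turn. Steel pin: round shank, 20 mm diameter. It turns about its axis at most 1 rad to either side of nominal, starts up to 0.9 rad off, and is held by friction: about 5 N sideways on a leg in the mouth turns it
- bar (a joint): hold-down bar hinge, rad: 0 = fully down and level, stop there; grows as the free end swings up, at most 1.2. Friction holds it at any angle; about 3 to 5 N at its end moves it
- bar_hinge (a point): middle of the bar's hinge axis (along the clamp's x), 128 mm above the worktop; fixed, axes as the clamp. The bar runs from it to -y when down
- bar_end (a point): point on the bar's upper face, on its centre line, 118 mm from the hinge axis, just before the fork. Bar 8 mm thick (4 mm either side of the axis plane), 30 mm wide; 48 mm over the fork, whose two tines (11 mm wide, gap 26 mm, open at the end) reach 164 mm from the axis. Down: top face 132 mm above the worktop, pin poking out 32 mm above it
- clip: loose hairpin (R) clip of 6 mm round steel wire, 125 x 28 x 12 mm, about 90 g, lying flat. Origin under the centre of its eye (double coil 48 mm long in x, 28 mm wide in y with flat sides 20 mm long, 12 mm high: grip it there); z up, legs to +x. Straight leg along y=-11 mm, axis 3 mm up. Sprung leg on the +y side, from x=22 mm, with a hump to fit the shank and a flared end at x=87 mm
- clip_seat (a point): point of the straight leg's axis (x=56, y=-11, z=3 mm in the clip) that lies on the pin's axis when the clip is home; axes as the clip
- clip_tip (a point): blunt end of the straight leg, chamfered from 6 to 4 mm diameter over the last 1.5 mm (x=101, y=-11, z=3 mm in the clip)
- clip_spring (a joint): opening of the sprung leg, rad: 0 at rest and again when home, about 0.12 while its neck rides over the shank. Sliding it on takes about 5 to 14 N along the clip over the last 25 mm, then it snaps home
- bottle: loose amber glass bottle with black cap, diameter 58 mm, 106 mm high, origin under its centre, z up; stands in the clamp's cup, 12 mm above the worktop
- beaker_100: bystander: 100 ml glass beaker, 53 mm wide, 70 mm high
- slide_box: bystander: small carton 32 x 84 x 29 mm
- felt_pen: bystander: felt pen 134 mm long
- tape_roll: bystander: roll of tape, 62 mm wide, 19 mm high
- timer: bystander: white timer 62 x 62 x 18 mm
- petri_dish: bystander: petri dish, 59 mm wide, 13 mm high
Mind the look-alikes: they are no part of the job. Leave any blue look-alike of the bottle alone.

How it is judged:
By the outcome, as a careful person would: the job done as asked, in the order asked, and still so for the second after the job is handed in, with the robot touching nothing.
It also fails if it takes over 72 s, if anything falls off the work surface, if the arm or the gripper's body presses on something with over 40 N, if the wrist force passes 120 N, or if a joint passes its speed limit or range.

## Working session

There is one attempt and no reset: what is moved stays moved. The work goes in short steps, Python scripts to look and compute and a tool call to move; the robot and the scene stay as the last step left them, time stands still between calls to the robot, and variables do not carry over. Pictures are saved under pics/ and viewed, and the job is handed in when it is done.

Besides the shell and the picture viewer there is one more tool, called after ">>>" as name(argument=value, ...), one argument or row to a line, values as JSON. jog_arm: Moves the arm, as the interface text tells. Its arguments: {"type":"object","properties":{"increments":{"type":"array"},"grip_force":{"type":"number"}},"required":["increments"]}

```bash
mkdir -p pics; ls
cat > h.py <<'E'
import numpy as np, cv2
from plant import *
from scipy.spatial.transform import Rotation as Rn
def quat(q): return Rn.from_quat([q[1],q[2],q[3],q[0]])
def K(c):
    f=200/np.tan(np.radians(c['vertical_fov'])/2); return f
def px2w(c,u,v,d):
    f=K(c); x=(np.asarray(u,float)-c['cx'])/f; y=(np.asarray(v,float)-c['cy'])/f
    xd,yd=x.copy(),y.copy()
    for _ in range(20):
        r2=x*x+y*y; s=1+c['k1']*r2; x=xd/s;y=yd/s
    P=np.stack([x*d,y*d,np.ones_like(x)*d],-1)
    return (P-c['t'])@np.array(c['R'])
def ray(c,u,v):
    o=-np.array(c['R']).T@np.array(c['t']); p=px2w(c,u,v,np.array(1.0)); return o,p-o
def atz(c,u,v,z):
    o,d=ray(c,u,v); return o+d*((z-o[2])/d[2])
def w2px(c,X):
    p=np.array(X)@np.array(c['R']).T+np.array(c['t']); x=p[...,0]/p[...,2];y=p[...,1]/p[...,2]
    s=1+c['k1']*(x*x+y*y); f=K(c); return np.stack([c['cx']+f*x*s,c['cy']+f*y*s],-1)
def save(n,im): cv2.imwrite('pics/'+n,cv2.cvtColor(im,cv2.COLOR_RGB2BGR))
def load(n):
    z=np.load(n+'.npz'); return z['im'],z['d']
def snap(n,tag):
    im,d=read_camera(n); np.savez(tag+'.npz',im=im,d=d); save(tag+'.png',im); return im,d
E
python3 - <<'E'
from h import *
for n in('side','top'):
    snap(n,n+'0'); c=get_calibration(n); print(n,c)
    for t in('clamp','bar','clip','bottle'):
        for o in outline_of(n,t): print(t,o['confidence'],o['location'],o['mask'].sum())
print(observe())
E
```

```text
pics
side {'vertical_fov': 42.80954482283063, 'cx': 315.7576802704479, 'cy': 195.03633701348, 'k1': -0.08210791036466247, 'R': array([[-0.67941154, -0.73372693, -0.0066896 ],
       [-0.58756411,  0.54948433, -0.59399948],
       [ 0.43950925, -0.39963953, -0.80443761]]), 't': array([0.33571371, 0.3980935 , 1.53205091])}
clamp 0.58 [233.4, 240.1] 2396
bar 0.64 [235.4, 212.3] 572
clip 0.66 [352.4, 210.5] 57
clip 0.43 [258.5, 302.7] 357
bottle 0.83 [309.8, 230.9] 421
bottle 0.35 [186.0, 266.2] 277
top {'vertical_fov': 44.19528688160763, 'cx': 317.70695797559887, 'cy': 198.6929648514165, 'k1': 0.029655843812009225, 'R': array([[-0.00570514, -0.99986712,  0.01527087],
       [-0.99169278,  0.00369477, -0.12857593],
       [ 0.12850242, -0.01587756, -0.99158208]]), 't': array([-0.02699708,  0.52332263,  1.5114693 ])}
clamp 0.76 [241.0, 169.6] 2518
bar 0.96 [230.6, 163.8] 477
bar 0.53 [240.6, 172.6] 232
clip 0.51 [356.9, 216.3] 139
bottle 0.88 [297.7, 209.4] 312
bottle 0.75 [240.5, 171.9] 217
{'time': 0.5, 'q': array([ 1.16550468,  0.61494089, -0.01263077,  1.42349681,  0.00810142,
        1.1034036 , -0.04040546]), 'qd': array([ 0.00196879, -0.00197159, -0.00096433, -0.0002767 , -0.00075323,
       -0.00124852,  0.00039169]), 'joint_efforts': array([-5.84916597e-04, -4.68653727e+01,  2.58705933e-01, -1.71159768e+01,
        1.00385235e-02,  2.51320846e-03, -4.19789865e-05]), 'ee_pos': array([ 0.24037633, -0.60384012,  0.2452384 ]), 'eef_rot': array([ 0.58515529,  0.39696113,  0.58525355, -0.39685442]), 'ft_force': array([-0.34393726,  0.14101403,  0.28670104]), 'moment': array([-0.00834807, -0.03020899, -0.01717321]), 'finger_gap': 0.08547088534290548}
```

View pics/side0.png

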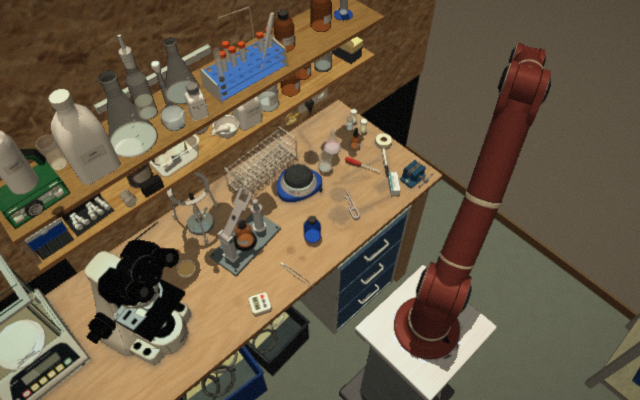

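View pics/top0.png

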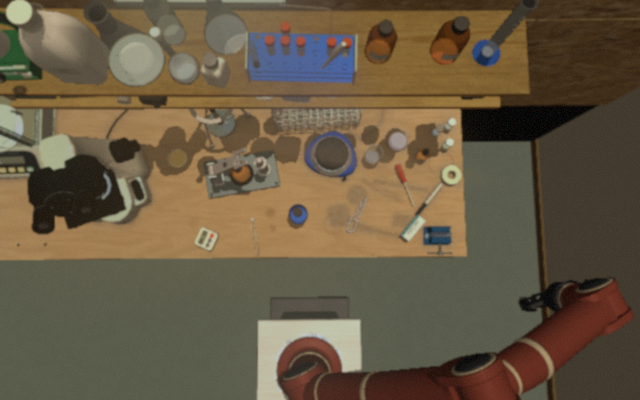

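Run:
```python
from h import *
im,d=load('top0'); im2,d2=load('side0')
a=cv2.resize(im[135:255,190:350],(800,600),interpolation=cv2.INTER_CUBIC); save('a.png',a)
b=cv2.resize(im[180:255,330:430],(800,600),interpolation=cv2.INTER_CUBIC); save('b.png',b)
e=cv2.resize(im2[170:290,200:360],(800,600),interpolation=cv2.INTER_CUBIC); save('e.png',e)
```

```text
(no output)
```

View pics/a.png

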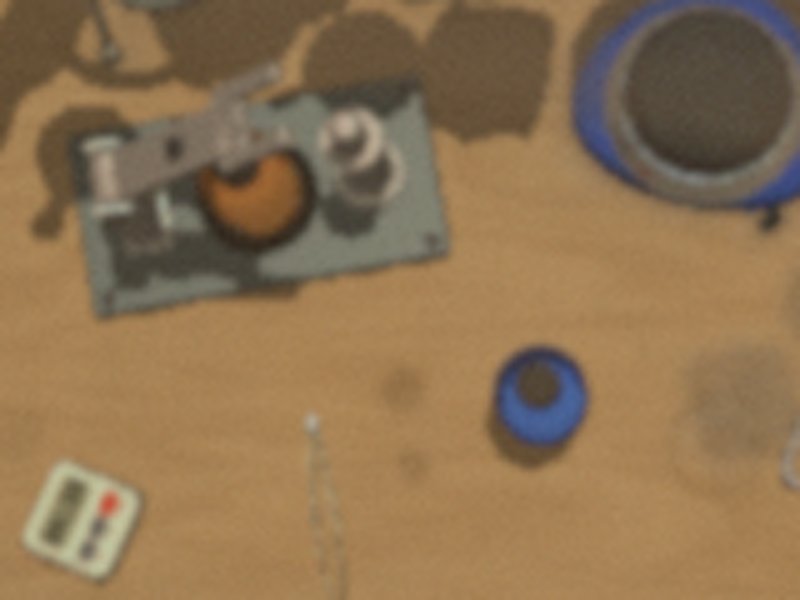

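View pics/b.png

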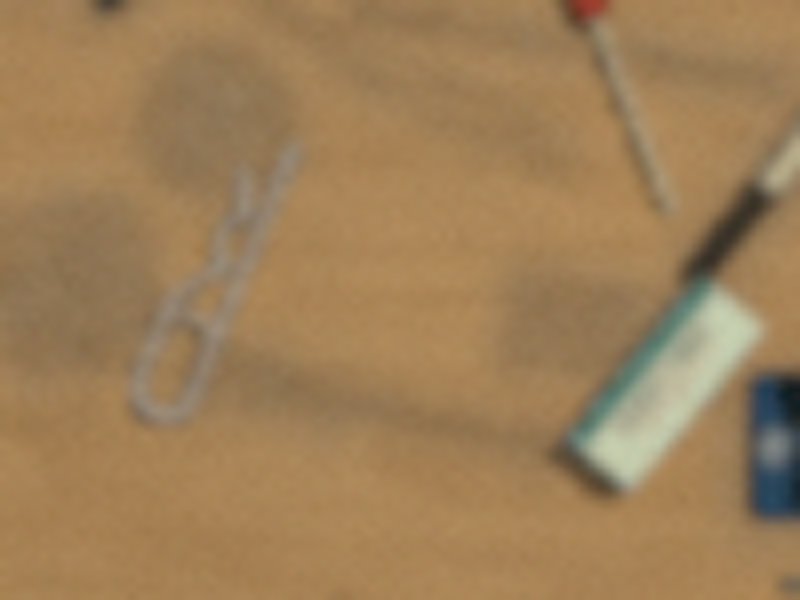

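View pics/e.png

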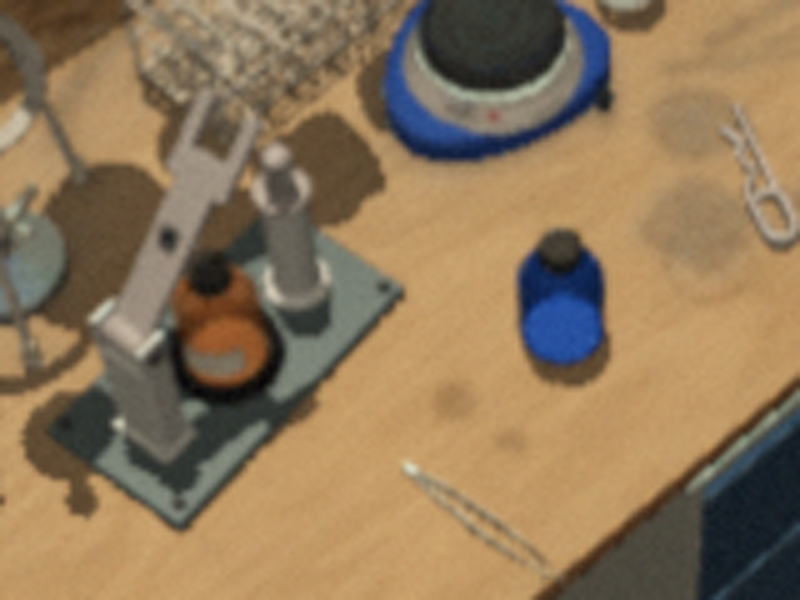

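Run:
```python
from h import *
im,d=load('top0'); im2,d2=load('side0')
ct=get_calibration('top'); cs=get_calibration('side')
for c in(ct,cs): print('cam',-np.array(c['R']).T@c['t'])
for p in [(100,318),(449,253),(420,85),(72,130)]:
    print('plate',atz(ct,190+p[0]/5-.4,135+p[1]/5-.4,0.012))
P=px2w(ct,*np.meshgrid(np.arange(640.),np.arange(400.)),d)
def z(a): print(np.round(a*1000).astype(int))
print('heights top pin region rows150-180 cols 250-275'); z(P[150:180,250:276,2])
from h import *
a=cv2.resize(im[150:180,245:285],(800,600),interpolation=cv2.INTER_CUBIC); save('p1.png',a)
a=cv2.resize(im2[190:240,235:275],(640,800)[:2] if 0 else (480,600),interpolation=cv2.INTER_CUBIC); save('p2.png',a)
```

```text
cam [ 0.32459379 -0.00492861  1.56644484]
cam [-0.21135731  0.63984416  1.4711525 ]
plate [0.52889    0.31264811 0.012     ]
plate [0.56988675 0.09211779 0.012     ]
plate [0.67929343 0.11118179 0.012     ]
plate [0.65021359 0.33309717 0.012     ]
heights top pin region rows150-180 cols 250-275
[[  -4    1   -9    1    3   -5   -6    4    0   -1   -2    0    0   -7
     3   -6   -2    1   12    9   14   14   11    4    0   -2]
 [  -2   -3    6    4    2    2   -5    0   -2    1    3   -3   11   13
     8   14    7   12   13   12   17   16    9    7   -3    0]
 [   4    1   -2    3    1    0    0    5   13   20   11   15    1   18
     8    9   11   10   11   15   16   11   12   11   -2    2]
 [   3   13   15   13    9    6   14   13    8   12   14    9    6   13
    10   15   14   19   10   10   19   13    9    8   10   -7]
 [  15   12   12   12   11   14   -1    8   12   14   13    6    9    9
     9   15   11   14   12    9    7   18    8   11   12   -6]
 [  10   10    2    7    8   14   13   12   11    6   14    9   19   12
    14   12   13   14    7   11    7   13   11   16   10 
[... 2546 characters left out ...]
 12    8    6   17   13]
 [  27   23   22    6   13    9   11   13    8 1566   18   18   16   14
     9   21   22   13   16    6   11    7   15   10    8    7]
 [  27   23   24   14   13    8   10   10   11   15   14   13   13   11
    15   12   12   11   14   17   12   14    8    7    7    7]
 [  30   31   19   12    5    9   13   10    7   16    8   11   12   14
     9   13   12   10   14   16   15   17   13   15   20   12]
 [  24   20   20   13   14    9    8   10   14   12   18   15   13   10
    18   12   17   10   12   11   14   16    4   10    5   15]
 [  31   14   13    7   12   16    8   16   15    7   11    9    8    8
     8   10    4   18    9   12   14   12   13    9   10   10]]
```

View pics/p1.png

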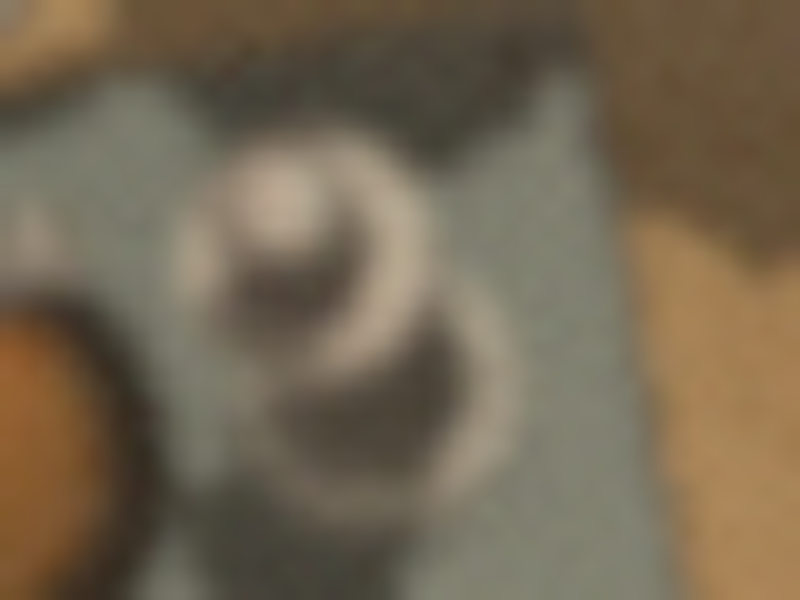

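View pics/p2.png

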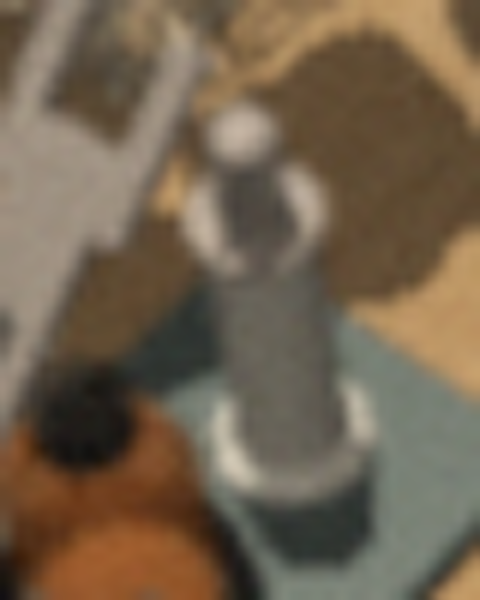

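```bash
cat > fit.py <<'E'
from h import *
from scipy.optimize import minimize
def rays(c,u,v,ss=1):
    o=-np.array(c['R']).T@np.array(c['t']); p=px2w(c,u,v,np.ones_like(u)); return o,p-o  # depth = param t
def box(o,d,lo,hi):
    with np.errstate(all='ignore'):
        a=(lo-o)/d;b=(hi-o)/d
    t0=np.minimum(a,b).max(-1);t1=np.maximum(a,b).min(-1)
    return np.where((t0<t1),t0,9.)
def cyl(o,d,cx,cy,r,z0,z1):
    ox=o[...,0]-cx;oy=o[...,1]-cy
    A=d[...,0]**2+d[...,1]**2;B=ox*d[...,0]+oy*d[...,1];C=ox**2+oy**2-r*r
    D=B*B-A*C; ok=D>0; s=np.sqrt(np.where(ok,D,0))
    t0=(-B-s)/A;t1=(-B+s)/A
    a=(z0-o[...,2])/d[...,2];b=(z1-o[...,2])/d[...,2]
    t0=np.maximum(t0,np.minimum(a,b));t1=np.minimum(t1,np.maximum(a,b))
    return np.where(ok&(t0<t1),t0,9.)
def clamp_depth(o,d,x,y,yaw,th):
    R=Rn.from_euler('z',yaw).as_matrix()
    o=(o-[x,y,0])@R; d=d@R; o=np.broadcast_to(o,d.shape)
    t=(0-o[...,2])/d[...,2]
    T=[t,box(o,d,np.array([-.06,-.115,0]),np.array([.06,.115,.012])),
     cyl(o,d,0,-.072,.016,0,.124),cyl(o,d,0,-.072,.019,.118,.124),cyl(o,d,0,-.072,.010,.1,.164),
     cyl(o,d,0,0,.039,.012,.027),cyl(o,d,0,0,.029,.012,.075),cyl(o,d,0,0,.014,.075,.118),
     box(o,d,np.array([-.022,.061,0]),np.array([.022,.083,.128]))]
    # bar frame: origin hinge, bar along -y
    Rb=Rn.from_euler('x',-th).as_matrix()
    ob=(o-[0,.072,.128])@Rb; db=d@Rb
    T+=[box(ob,db,np.array([-.015,-.13,-.004]),np.array([.015,.012,.004])),
        box(ob,db,np.array([-.024,-.131,-.004]),np.array([.024,-.12,.004])),
        box(ob,db,np.array([-.024,-.164,-.004]),np.array([-.013,-.12,.004])),
        box(ob,db,np.array([.013,-.164,-.004]),np.array([.024,-.12,.004]))]
    return np.min(T,0)
def fitc(cams,tag,x0,free=(1,1,1,1)):
    data=[]
    for n in cams:
        c=get_calibration(n); im,d=load(n+tag)
        R=Rn.from_euler('z',x0[2]).as_matrix()
        pts=np.array([[a,b,z] for a in(-.08,.08) for b in(-.135,.135) for z in(0,.2)])@R.T+[x0[0],x0[1],0]
        q=w2px(c,pts);lo=q.min(0).astype(int);hi=q.max(0).astype(int)
        u,v=np.meshgrid(np.arange(lo[0],hi[0]+1.),np.arange(lo[1],hi[1]+1.))
        data.append((rays(c,u,v),d[lo[1]:hi[1]+1,lo[0]:hi[0]+1]))
    fr=np.array(free,bool);x0=np.array(x0,float)
    def f(p):
        q=x0.copy();q[fr]=p
        s=0
        for (o,dd),m in data:
            e=np.abs(clamp_depth(o,dd,*q)-m);s+=np.minimum(e,.03)[m>0].mean()
        return s*1000
    p=x0[fr]
    for k in range(3):
        r=minimize(f,p,method='Nelder-Mead',options=dict(initial_simplex=np.vstack([p]+[p+np.eye(len(p))[i]*[.006,.006,.04,.15][i]*(1 if k%2==0 else -.5) for i in range(len(p))]),xatol=1e-5,fatol=1e-5));p=r.x
    return p,r.fun
E
python3 - <<'E'
from fit import *
for th0 in(.7,1.0):
  for cams in(['top'],['side'],['top','side']):
    p,s=fitc(cams,'0',[.604,.222,.175,th0]); 
    R=Rn.from_euler('z',p[2]).as_matrix()
    print(cams,p.round(4),s.round(3),'pin',(R@[0,-.072,0])[:2]+p[:2])
E
```

```text
['top'] [0.6092 0.2148 0.1735 0.7614] 4.007 pin [0.62165815 0.14386094]
['side'] [0.6096 0.2169 0.1832 0.7566] 8.098 pin [0.62273242 0.14611016]
['top', 'side'] [0.6094 0.2152 0.1788 0.767 ] 12.21 pin [0.62221438 0.14432042]
['top'] [0.6094 0.2148 0.1771 0.7683] 4.001 pin [0.62204057 0.14391226]
['side'] [0.6094 0.2169 0.1842 0.7559] 8.101 pin [0.62254843 0.14610649]
['top', 'side'] [0.6094 0.2152 0.1787 0.767 ] 12.21 pin [0.62220573 0.14431749]
```

```bash
cat > clipfit.py <<'E'
from fit import *
# clip centre-line in the clip frame (approx)
def clipmask(shape_u,shape_v,c,x,y,yaw,z=0.0,ss=4):
    th=np.linspace(-np.pi/2,np.pi/2,12)
    rr=.011
    eye=[(-.010,-rr)]+[(-.013-rr*np.cos(t),rr*np.sin(t)) for t in th]+[(.010,rr)]+[(.013+rr*np.cos(t),rr*np.sin(t)) for t in th[::-1]]+[(-.010,-rr)]
    leg=[(.010,-rr),(.101,-rr)]
    spr=[(.013,.011),(.022,.009),(.032,-.001+.002),(.046,.004),(.056,.0055),(.066,.004),(.076,-.003),(.087,.006)]
    return eye,leg,spr
def tow(pts,x,y,yaw,z):
    p=np.array(pts);cs,sn=np.cos(yaw),np.sin(yaw)
    return np.stack([x+cs*p[:,0]-sn*p[:,1],y+sn*p[:,0]+cs*p[:,1],np.full(len(p),z)],-1)
E
python3 - <<'E'
from clipfit import *
for n,off in(('top',(330,180,100,75)),('side',(325,175,60,60))):
    im,d=load(n+'0');c=get_calibration(n)
    tip=atz(c,366.,198.,.003) if n=='top' else atz(c,346.5,191,.003)
    print(n,tip)
    x0,y0,w,h=off;s=800//w if n=='top' else 10
    a=cv2.resize(im[y0:y0+h,x0:x0+w],(w*s,h*s),interpolation=cv2.INTER_CUBIC)
    save('c_%s.png'%n,a)
    for o in outline_of(n,'clip'):
        v,u=np.nonzero(o['mask']); print(o['confidence'],o['location'],len(u))
E
```

```text
top [ 0.52886876 -0.18478804  0.003     ]
0.51 [356.9, 216.3] 139
side [ 0.52847919 -0.18256437  0.003     ]
0.66 [352.4, 210.5] 57
0.43 [258.5, 302.7] 357
```

View pics/c_side.png

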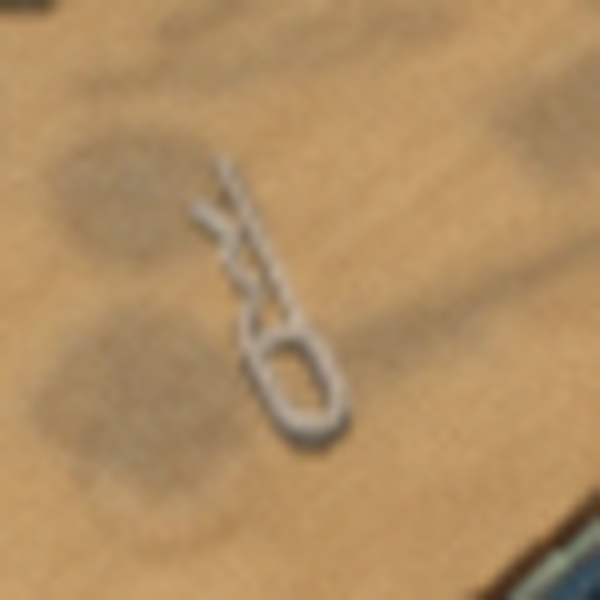

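```bash
cat >> clipfit.py <<'E'
def render(c,x,y,yaw,lo,wh,zb=0.,ss=6):
    m=np.zeros((wh[1]*ss,wh[0]*ss),np.float32)
    eye,leg,spr=clipmask(0,0,0,0,0,0)
    f=K(c)
    for pts,z in((eye,.003),(eye,.009),(leg,.003),(spr,.004)):
        q=(w2px(c,tow(pts,x,y,yaw,z+zb))-lo+.5)*ss-.5
        dist=np.linalg.norm(np.array([x,y,zb])+np.array(c['R']).T@np.array(c['t']))
        cv2.polylines(m,[np.round(q*16).astype(np.int32).reshape(-1,1,2)],False,1.,max(1,int(round(.006*f/dist*ss))),cv2.LINE_AA,4)
    m=cv2.resize(m,wh,interpolation=cv2.INTER_AREA)
    return cv2.GaussianBlur(m,(0,0),.6)
def fitclip(cams,tag,p0,zb=0.):
    D=[]
    for n in cams:
        c=get_calibration(n);im,d=load(n+tag)
        q=w2px(c,np.array([p0[0]+.04*np.cos(p0[2]),p0[1]+.04*np.sin(p0[2]),zb]))
        lo=(q-28).astype(int);wh=(56,56)
        s=im[lo[1]:lo[1]+56,lo[0]:lo[0]+56].astype(float)
        s=-(s[...,0]-s[...,2])/(s.sum(-1)+30); 
        s=s-cv2.medianBlur(s.astype(np.float32),5) if 0 else s
        D.append((c,lo,wh,s))
    def f(p):
        v=0
        for c,lo,wh,s in D:
            m=render(c,*p,lo,wh,zb)
            v-=np.corrcoef(m.ravel(),s.ravel())[0,1]
        return v
    p=np.array(p0)
    for k in range(3):
        r=minimize(f,p,method='Nelder-Mead',options=dict(initial_simplex=np.vstack([p]+[p+np.eye(3)[i]*[.005,.005,.08][i]*(1 if k%2==0 else -.6) for i in range(3)]),xatol=1e-5,fatol=1e-6));p=r.x
    return p,r.fun
E
python3 - <<'E'
from clipfit import *
yaw=-.46
x0,y0=.529-.101*np.cos(yaw),-.184-.101*np.sin(yaw)+.010
for cams in(['top'],['side'],['top','side']):
    p,s=fitclip(cams,'0',[x0,y0,yaw]);print(cams,p.round(4),s)
st=observe();R=quat(st['eef_rot']).as_matrix();print(R.round(3))
im,d=load('top0');c=get_calibration('top');lo=np.array([330,180]);m=render(c,*p,lo,(100,75))
a=im[180:255,330:430].copy();a[...,1]=np.clip(a[...,1]+m*120,0,255);save('ov.png',cv2.resize(a,(800,600)))
E
```

```text
['top'] [ 0.4431 -0.1367 -0.4081] -0.7496467074959035
['side'] [ 0.4427 -0.135  -0.4026] -0.757179762937941
['top', 'side'] [ 0.4428 -0.136  -0.4024] -1.4942213763603065
[[-0.     0.929  0.37 ]
 [ 0.     0.37  -0.929]
 [-1.     0.    -0.   ]]
```

View pics/ov.png

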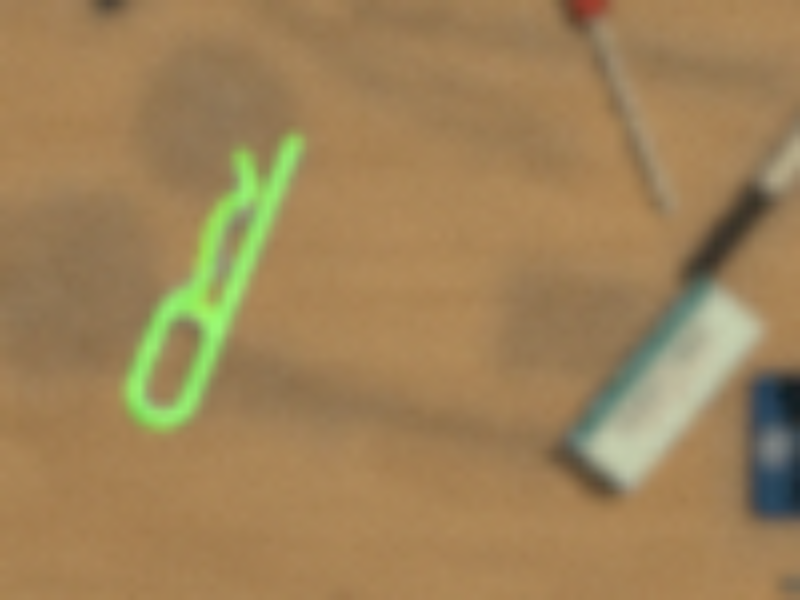

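```bash
cat > plan.py <<'E'
from h import *
def state():
    s=observe();R=quat(s['eef_rot']).as_matrix();h=np.degrees(np.arctan2(R[1,1],R[0,1]))
    print('t',round(s['time'],2),'pos',s['ee_pos'].round(4),'head',h.round(2),'down',R[:,0].round(3),'F',s['ft_force'].round(2),'M',s['moment'].round(2),'gap',round(s['finger_gap'],4))
    return s,R,h
def rows(wps,base=None):
    """wps: (x,y,z,heading deg). prints shift, yaw about tool x"""
    s,R,h=state()
    p0=s['ee_pos']
    for w in wps:
        d=R.T@(np.array(w[:3])-p0); a=-(w[3]-h)
        ang=(a+180)%360-180
        print('[g, %.4f, %.4f, %.4f, %.1f,0,0]'%(*d,ang))
E
python3 - <<'E'
from plan import *
P0=np.array([.24,-.604,.245]);A=np.array([.6044,.2431,.285])
w=[]
for k in range(1,25):
    a=k/24; p=P0+(A-P0)*a; w.append((*p,21.7+(10.2-21.7)*a))
rows(w)
E
```

```text
t 0.6 pos [ 0.2404 -0.6039  0.2453] head 21.71 down [-0.  0. -1.] F [-0.03  0.2  -0.06] M [-0.04  0.   -0.02] gap 0.0859
[g, -0.0014, 0.0268, -0.0272, 0.5,0,0]
[g, -0.0030, 0.0539, -0.0544, 1.0,0,0]
[g, -0.0047, 0.0811, -0.0816, 1.4,0,0]
[g, -0.0064, 0.1082, -0.1087, 1.9,0,0]
[g, -0.0080, 0.1354, -0.1359, 2.4,0,0]
[g, -0.0097, 0.1626, -0.1631, 2.9,0,0]
[g, -0.0113, 0.1897, -0.1903, 3.4,0,0]
[g, -0.0130, 0.2169, -0.2175, 3.8,0,0]
[g, -0.0147, 0.2441, -0.2446, 4.3,0,0]
[g, -0.0163, 0.2712, -0.2718, 4.8,0,0]
[g, -0.0180, 0.2984, -0.2990, 5.3,0,0]
[g, -0.0197, 0.3255, -0.3262, 5.8,0,0]
[g, -0.0213, 0.3527, -0.3533, 6.2,0,0]
[g, -0.0230, 0.3799, -0.3805, 6.7,0,0]
[g, -0.0247, 0.4070, -0.4077, 7.2,0,0]
[g, -0.0263, 0.4342, -0.4349, 7.7,0,0]
[g, -0.0280, 0.4613, -0.4621, 8.2,0,0]
[g, -0.0297, 0.4885, -0.4892, 8.6,0,0]
[g, -0.0313, 0.5157, -0.5164, 9.1,0,0]
[g, -0.0330, 0.5428, -0.5436, 9.6,0,0]
[g, -0.0347, 0.5700, -0.5708, 10.1,0,0]
[g, -0.0363, 0.5971, -0.5979, 10.5,0,0]
[g, -0.0380, 0.6243, -0.6251, 11.0,0,0]
[g, -0.0396, 0.6515, -0.6523, 11.5,0,0]
```

>>> jog_arm(
  increments=[
    [0,-0.004,0.026,-0.026,0.5,0,0],
    [0,-0.008,0.053,-0.053,1,0,0],
    [0,-0.012,0.08,-0.08,1.5,0,0],
    [0,-0.016,0.107,-0.107,2,0,0],
    [0,-0.02,0.134,-0.134,2.4,0,0],
    [0,-0.024,0.161,-0.161,2.9,0,0],
    [0,-0.028,0.188,-0.188,3.4,0,0],
    [0,-0.032,0.215,-0.215,3.8,0,0],
  ],
  grip_force=60,
)

```text
time: 1.27
ee_pos: [0.3611, -0.3229, 0.2779]
eef_rot: [0.572, 0.416, 0.571, -0.416]
ft_force: [0.3, -0.4, 0.2]
finger_gap: -0.0
```

>>> jog_arm(
  increments=[
    [0,-0.002,0.026,-0.03,0.5,0,0],
    [0,-0.004,0.052,-0.059,1,0,0],
    [0,-0.006,0.078,-0.089,1.5,0,0],
    [0,-0.008,0.104,-0.119,2,0,0],
    [0,-0.01,0.13,-0.149,2.5,0,0],
    [0,-0.012,0.156,-0.179,3,0,0],
    [0,-0.012,0.182,-0.208,3.5,0,0],
    [0,-0.012,0.208,-0.238,4,0,0],
  ],
)

```text
time: 1.93
ee_pos: [0.486, -0.0325, 0.2899]
eef_rot: [0.557, 0.436, 0.556, -0.436]
ft_force: [0.3, 0.4, -0.1]
finger_gap: -0.0006
```

Run:
```python
from plan import *
rows([(.6044,.2431,.285,10.2)])
```

```text
t 1.93 pos [ 0.486  -0.0325  0.2899] head 13.86 down [ 0.001 -0.    -1.   ] F [ 0.32  0.42 -0.13] M [ 0.01 -0.04 -0.02] gap -0.0006
[g, 0.0050, 0.1810, -0.2393, 3.7,0,0]
```

>>> jog_arm(
  increments=[
    [0,0,0.026,-0.03,0.5,0,0],
    [0,0,0.052,-0.06,1,0,0],
    [0,0,0.078,-0.09,1.5,0,0],
    [0,0,0.104,-0.12,2,0,0],
    [0,0,0.13,-0.15,2.5,0,0],
    [0,0,0.156,-0.182,3,0,0],
    [0,0.003,0.17,-0.213,3.4,0,0],
    [0,0.005,0.181,-0.239,3.7,0,0],
  ],
)

```text
time: 2.6
ee_pos: [0.604, 0.2446, 0.2839]
eef_rot: [0.542, 0.454, 0.543, -0.453]
ft_force: [0.3, -0.8, 0.3]
finger_gap: 0.0003
```

Run:
```python
from plan import *
rows([(.6044,.2431,.232,10.2),(.6152,.1835,.146,10.2)])
```

```text
t 2.6 pos [0.604  0.2446 0.2839] head 10.29 down [-0.     0.001 -1.   ] F [ 0.27 -0.81  0.25] M [0.   0.02 0.04] gap 0.0003
[g, 0.0519, 0.0001, 0.0016, 0.1,0,0]
[g, 0.1378, 0.0001, 0.0623, 0.1,0,0]
```

>>> jog_arm(
  increments=[
    [0,0.025,0,0.001,0,0,0],
    [0,0.05,0,0.002,0,0,0],
    [0,0.06,0,0.007,0,0,0],
    [0,0.07,0,0.015,0,0,0],
    [0,0.08,0,0.022,0,0,0],
    [0,0.09,0,0.029,0,0,0],
    [0,0.1,0,0.036,0,0,0],
    [0,0.11,0,0.043,0,0,0],
  ],
)

```text
time: 3.27
ee_pos: [0.6121, 0.1989, 0.1746]
eef_rot: [0.543, 0.455, 0.542, -0.452]
ft_force: [0.1, 2.2, 1.3]
finger_gap: 0.0001
```

Run:
```python
from plan import *
rows([(.6152,.1835,.146,10.2)])
snap('side','side1'); snap('top','top1')
im,d=load('side1');save('s1.png',cv2.resize(im[150:290,180:340],(685,600),interpolation=cv2.INTER_CUBIC))
```

```text
t 3.27 pos [0.6121 0.1989 0.1746] head 10.18 down [ 0.003  0.002 -1.   ] F [0.11 2.21 1.26] M [ 0.43  0.07 -0.  ] gap 0.0001
[g, 0.0286, 0.0003, 0.0157, -0.0,0,0]
```

View pics/s1.png

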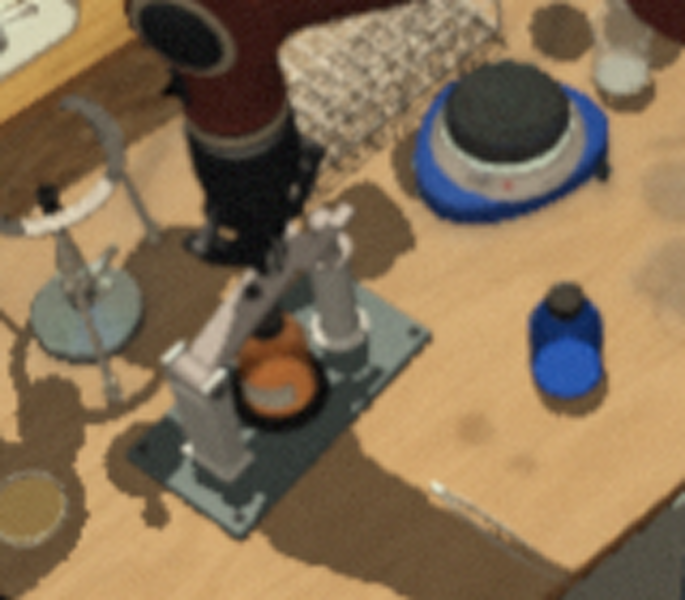

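The side picture shows the bar part-way down under the gripper (finger on it near crop (275,255)), fork heading round the pin, bottle upright. I push on.

>>> jog_arm(
  increments=[
    [0,0.007,0,0.004,0,0,0],
    [0,0.014,0,0.008,0,0,0],
    [0,0.02,0,0.012,0,0,0],
    [0,0.025,0,0.015,0,0,0],
    [0,0.029,0,0.016,0,0,0],
    [0,0.031,0,0.016,0,0,0],
    [0,0.032,0,0.016,0,0,0],
    [0,0.032,0,0.016,0,0,0],
  ],
)

```text
time: 4.03
ee_pos: [0.6144, 0.1826, 0.146]
eef_rot: [0.543, 0.454, 0.542, -0.454]
ft_force: [-5.4, -1.7, 17.8]
finger_gap: 0.0001
```

Run:
```python
from fit import *
from plan import *
state()
snap('side','side2'); snap('top','top2')
for cams in(['side'],['top']):
    p,s=fitc(cams,'2',[.6094,.2155,.178,.1]);print(p,s)
im,d=load('side2');save('s2.png',cv2.resize(im[150:290,180:340],(685,600),interpolation=cv2.INTER_CUBIC))
```

```text
t 4.03 pos [0.6144 0.1826 0.146 ] head 10.18 down [ 0.002 -0.001 -1.   ] F [-5.45 -1.65 17.82] M [-0.44  1.23  0.  ] gap 0.0001
[0.60962612 0.21625171 0.18731502 0.0034855 ] 10.28394905403878
[ 0.60954694  0.21495819  0.18170073 -0.01039367] 13.827286286736307
```

View pics/s2.png

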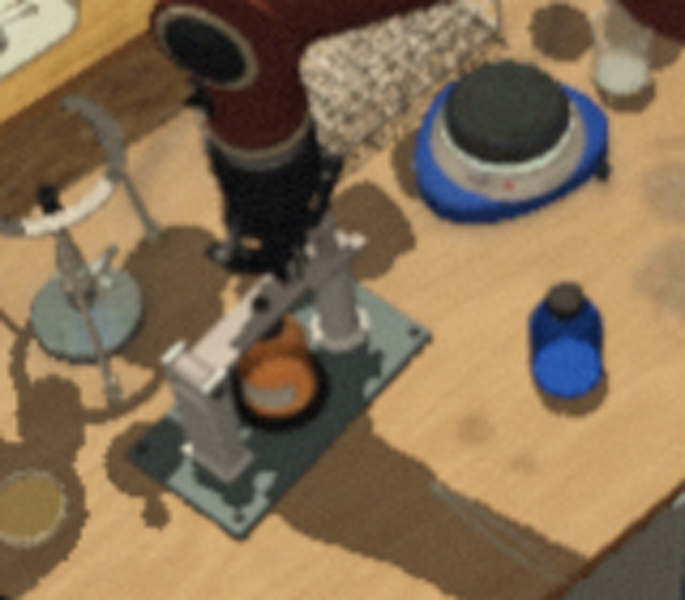

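Run:
```python
from plan import *
A=np.array([.6144,.1826,.2]);B=np.array([.4428,-.136,.15])
w=[(.6144,.1826,.185,10.2)]
for k in range(1,12):
    a=k/11; w.append((*(A+(B-A)*a),10.2-33.2*a))
w.append((.4428,-.136,.016,-23))
rows(w)
```

```text
t 4.13 pos [0.6143 0.1826 0.146 ] head 10.18 down [ 0.002 -0.001 -1.   ] F [-6.17 -2.01 17.5 ] M [-0.39  1.29 -0.01] gap -0.0004
[g, -0.0390, 0.0001, 0.0000, -0.0,0,0]
[g, -0.0495, -0.0203, 0.0258, 3.0,0,0]
[g, -0.0449, -0.0408, 0.0515, 6.0,0,0]
[g, -0.0404, -0.0613, 0.0773, 9.0,0,0]
[g, -0.0358, -0.0818, 0.1030, 12.1,0,0]
[g, -0.0313, -0.1023, 0.1288, 15.1,0,0]
[g, -0.0267, -0.1227, 0.1545, 18.1,0,0]
[g, -0.0222, -0.1432, 0.1803, 21.1,0,0]
[g, -0.0176, -0.1637, 0.2060, 24.1,0,0]
[g, -0.0131, -0.1842, 0.2318, 27.1,0,0]
[g, -0.0085, -0.2047, 0.2575, 30.2,0,0]
[g, -0.0040, -0.2251, 0.2832, 33.2,0,0]
[g, 0.1300, -0.2253, 0.2831, 33.2,0,0]
```

>>> jog_arm(
  increments=[
    [0,-0.039,0,0,0,0,0],
    [0,-0.055,-0.015,0.018,3,0,0],
    [0,-0.055,-0.04,0.05,6,0,0],
    [0,-0.055,-0.061,0.077,9,0,0],
    [0,-0.055,-0.082,0.103,12,0,0],
    [30,-0.05,-0.102,0.129,15,0,0],
    [60,-0.045,-0.123,0.155,18,0,0],
    [60,-0.04,-0.143,0.18,21,0,0],
  ],
)

```text
time: 4.8
ee_pos: [0.504, -0.0217, 0.182]
eef_rot: [-0.45, -0.545, -0.45, 0.546]
ft_force: [0.3, -0.4, -0.2]
finger_gap: 0.0359
```

Run:
```python
from plan import *
rows([(.4428,-.136,.10,-23),(.4428,-.136,.016,-23)])
snap('side','side3'); snap('top','top3')
from fit import *
for cams in(['side'],['top']):
    p,s=fitc(cams,'3',[.6094,.2155,.178,.02]);print(p,s, p[:2]+.072*np.array([np.sin(p[2]),-np.cos(p[2])]))
im,d=load('side3');save('s3.png',cv2.resize(im[180:280,195:315],(720,600),interpolation=cv2.INTER_CUBIC))
```

```text
t 4.8 pos [ 0.504  -0.0217  0.182 ] head -10.98 down [-0.    -0.001 -1.   ] F [ 0.33 -0.38 -0.23] M [-0.04 -0.02  0.02] gap 0.0359
[g, 0.0822, -0.0382, 0.1238, 12.0,0,0]
[g, 0.1662, -0.0382, 0.1237, 12.0,0,0]
[ 0.6099974   0.21635722  0.1744005  -0.01899529] 8.357266187456702 [0.62249068 0.14544941]
[ 0.60936729  0.21487348  0.18176594 -0.00525154] 4.07928593840132 [0.62238249 0.14405961]
```

View pics/s3.png

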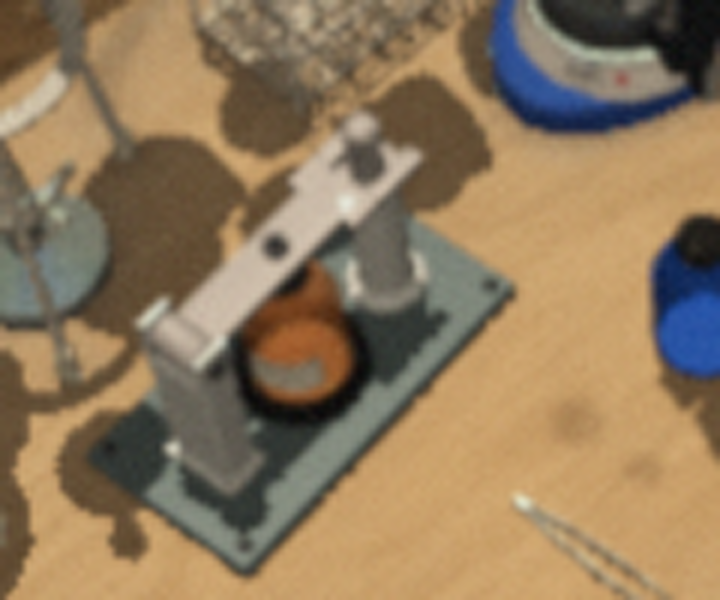

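>>> jog_arm(
  increments=[
    [60,0.008,-0.006,0.022,2,0,0],
    [60,0.018,-0.013,0.044,4,0,0],
    [60,0.032,-0.02,0.066,6,0,0],
    [60,0.05,-0.027,0.088,8,0,0],
    [60,0.07,-0.034,0.11,10.5,0,0],
    [60,0.09,-0.038,0.124,12,0,0],
    [60,0.11,-0.038,0.124,12,0,0],
    [60,0.12,-0.038,0.124,12,0,0],
  ],
)

```text
time: 5.57
ee_pos: [0.4433, -0.1351, 0.0603]
eef_rot: [-0.39, -0.588, -0.391, 0.59]
ft_force: [-0.2, 0.2, -1.4]
finger_gap: 0.0515
```

Run:
```python
from plan import *
rows([(.4428,-.136,.0165,-23)])
snap('side','side4'); snap('top','top4')
im,d=load('side4');a=cv2.resize(im[180:240,310:385],(500,400),interpolation=cv2.INTER_CUBIC)
im,d=load('top4');b=cv2.resize(im[190:250,330:390],(400,400),interpolation=cv2.INTER_CUBIC)
save('s4.png',cv2.resize(np.hstack([a,b]),(800,356)))
```

```text
t 5.57 pos [ 0.4433 -0.1351  0.0603] head -22.91 down [-0.003 -0.    -1.   ] F [-0.18  0.15 -1.36] M [0.02 0.   0.02] gap 0.0515
[g, 0.0438, 0.0000, 0.0009, 0.1,0,0]
```

View pics/s4.png

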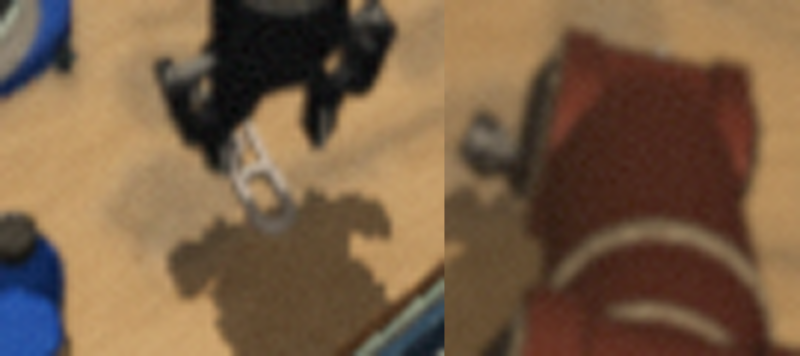

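>>> jog_arm(
  increments=[
    [60,0.015,0,0.001,0,0,0],
    [60,0.03,0,0.001,0,0,0],
    [60,0.039,0,0.001,0,0,0],
    [60,0.0435,0,0.001,0,0,0],
    [60,0.0435,0,0.001,0,0,0],
    [25,0.0435,0,0.001,0,0,0],
    [20,0.0435,0,0.001,0,0,0],
    [20,0.0435,0,0.001,0,0,0],
  ],
  grip_force=100,
)

```text
time: 6.33
ee_pos: [0.4448, -0.1351, 0.0201]
eef_rot: [0.392, 0.589, 0.391, -0.589]
ft_force: [-1.2, -0.1, 5.2]
finger_gap: 0.0245
```

>>> jog_arm(
  increments=[
    [10,0,0,0,0,0,0],
    [10,0,0,0,0,0,0],
    [10,0,0,0,0,0,0],
    [10,0,0,0,0,0,0],
    [10,0,0,0,0,0,0],
    [10,0,0,0,0,0,0],
    [10,0,0,0,0,0,0],
    [10,0,0,0,0,0,0],
  ],
)

```text
time: 7.0
ee_pos: [0.4448, -0.1351, 0.0201]
eef_rot: [0.392, 0.589, 0.391, -0.589]
ft_force: [-0.6, -0.2, 6.7]
finger_gap: 0.0245
```

Run:
```python
from plan import *
state()
```

```text
t 7.0 pos [ 0.4448 -0.1351  0.0201] head -22.82 down [ 0.002 -0.001 -1.   ] F [-0.55 -0.25  6.74] M [ 0.02  0.22 -0.07] gap 0.0245
```

>>> jog_arm(
  increments=[
    [60,-0.004,0,0,0,0,0],
    [60,-0.004,0,0,0,0,0],
    [60,-0.004,0,0,0,0,0],
    [60,-0.004,0,0,0,0,0],
    [60,-0.002,0,0,0,0,0],
    [60,0.001,0,0,0,0,0],
    [60,0.003,0,0,0,0,0],
    [60,0.003,0,0,0,0,0],
  ],
)

```text
time: 7.67
ee_pos: [0.4439, -0.1348, 0.0152]
eef_rot: [-0.391, -0.589, -0.392, 0.589]
ft_force: [-0.4, 1.0, 0.3]
finger_gap: 0.051
```

Run:
```python
from plan import *
state()
```

```text
t 7.67 pos [ 0.4439 -0.1348  0.0152] head -22.79 down [-0.001  0.    -1.   ] F [-0.44  1.01  0.3 ] M [ 0.04  0.01 -0.02] gap 0.051
```

>>> jog_arm(
  increments=[
    [60,0.0025,0,0,0,0,0],
    [60,0.0025,0,0,0,0,0],
    [45,0.0025,0,0,0,0,0],
    [35,0.0025,0,0,0,0,0],
    [25,0.0025,0,0,0,0,0],
    [10,0.0025,0,0,0,0,0],
    [10,0.0025,0,0,0,0,0],
    [10,0.0025,0,0,0,0,0],
  ],
)

```text
time: 8.33
ee_pos: [0.4446, -0.135, 0.0143]
eef_rot: [0.392, 0.589, 0.391, -0.589]
ft_force: [-0.4, 0.3, 7.6]
finger_gap: 0.0255
```

Run:
```python
from plan import *
state()
```

```text
t 8.33 pos [ 0.4446 -0.135   0.0143] head -22.81 down [ 0.001 -0.    -1.   ] F [-0.41  0.33  7.58] M [ 0.07  0.23 -0.02] gap 0.0255
```

>>> jog_arm(
  increments=[
    [10,-0.004,0,0,0,0,0],
    [10,-0.012,0,0,0,0,0],
    [10,-0.025,0,0,0,0,0],
    [10,-0.05,0,0,0,0,0],
    [10,-0.08,0,0,0,0,0],
    [10,-0.11,0,0,0,0,0],
    [10,-0.138,0,0,0,0,0],
    [10,-0.138,0,0,0,0,0],
  ],
)

```text
time: 9.0
ee_pos: [0.4472, -0.1357, 0.1565]
eef_rot: [0.394, 0.592, 0.388, -0.586]
ft_force: [0.0, -0.6, -0.6]
finger_gap: 0.0252
```

Run:
```python
from plan import *
state()
snap('side','side5'); snap('top','top5')
c=get_calibration('side');print(w2px(c,np.array([.4446,-.135,.145])))
im,d=load('side5');a=cv2.resize(im[150:210,310:390],(533,400),interpolation=cv2.INTER_CUBIC)
im,d=load('top5');b=cv2.resize(im[180:240,330:390],(400,400),interpolation=cv2.INTER_CUBIC)
save('s5.png',cv2.resize(np.hstack([a,b]),(800,343)))
```

```text
t 9.0 pos [ 0.4472 -0.1357  0.1565] head -22.8 down [ 0.011 -0.003 -1.   ] F [ 0.03 -0.64 -0.63] M [-0.02 -0.06  0.01] gap 0.0252
[356.10884418 187.8538967 ]
```

View pics/s5.png

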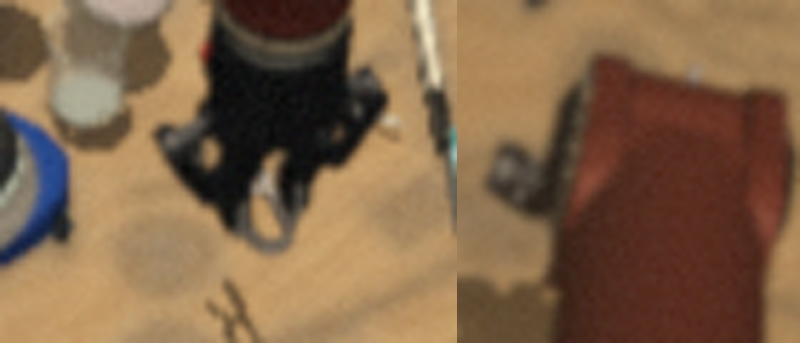

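Run:
```python
from plan import *
A=[];B=[]
for i in range(6):
    im,d=read_camera('side');A.append(im.astype(float))
    im,d=read_camera('top');B.append(im.astype(float))
A=np.mean(A,0);B=np.mean(B,0)
np.savez('avg.npz',A=A,B=B)
c=get_calibration('side');p=w2px(c,np.array([.6224,.1445,.145]));print(p)
state()
u,v=p.astype(int)
a=np.clip(A[v-12:v+13,u-12:u+13]*1.3,0,255).astype(np.uint8)
c=get_calibration('top');p=w2px(c,np.array([.6224,.1445,.145]));print(p);u2,v2=p.astype(int)
b=np.clip(B[v2-12:v2+13,u2-12:u2+13]*1.3,0,255).astype(np.uint8)
save('pin3.png',np.hstack([cv2.resize(a,(400,400),interpolation=cv2.INTER_CUBIC),cv2.resize(b,(400,400),interpolation=cv2.INTER_CUBIC)]))
print(A[v-8:v+8,u-7:u+8].mean(-1).round().astype(int), u,v)
```

```text
[255.1041185  203.05415059]
t 9.7 pos [ 0.4442 -0.1348  0.1511] head -22.79 down [-0.  0. -1.] F [ 0.45  0.81 -1.38] M [ 0.01 -0.02  0.01] gap 0.0253
[258.77455835 160.49358922]
[[ 91 104 109 116 118 131 110 108 118 137 132 102  81  78  78]
 [ 77  98  96 108 120 124 121 120 121 123 100  81  78  77  76]
 [ 88 102 115 134 130 123 123 103  86  82  79  77  76  78  77]
 [ 98 121 128 137 135 132 130 121 100  82  78  79  78  77  77]
 [112 117 103 110 116 138 159 162 145 110  86  77  77  76  76]
 [127 120  97  91 124 163 180 181 168 136  97  78  77  77  77]
 [123 136 116 118 138 165 181 176 157 130  94  78  77  76  77]
 [139 147 148 149 140 148 160 154 135 106  82  78  77  78  76]
 [148 160 174 170 131 113 119 117 106  90  93 101  88  79  81]
 [157 179 185 179 130  89  82  80  81  89 120 145 126  99 115]
 [171 185 184 158 112  82  71  72  76  83 120 164 161 146 159]
 [176 182 161 118  97  82  71  71  74  80  96 155 175 175 179]
 [180 173 136 127 132  99  76  77  77  75  81 145 174 182 184]
 [184 176 158 163 164 120  82  78  77  75  90 147 177 183 163]
 [185 185 184 181 178 137  91  82  84  92 129 169 183 164 116]
 [185 185 186 185 183 162 132 109 117 140 171 186 167 118  83]] 255 203
```

View pics/pin3.png

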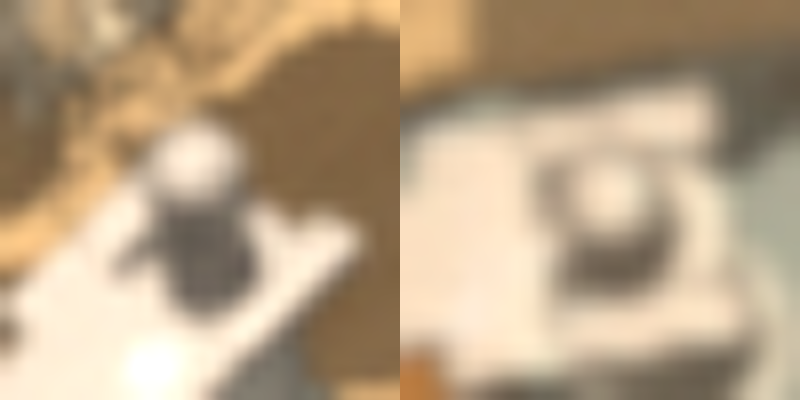

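Run:
```python
from plan import *
c=get_calibration('side')
A=np.load('avg.npz')['A']
pin=np.array([.6228,.1455,.141])
for z in(.164,.132): print(z,w2px(c,np.array([*pin[:2],z])))
o=-np.array(c['R']).T@np.array(c['t']);print('cam dir deg rel clamp',np.degrees(np.arctan2(*(o-pin)[1::-1]))-10.2)
for phi in np.arange(-1,1.01,.2):
    a=np.radians(10.2)+np.pi+phi
    m=pin+.01*np.array([np.cos(a),np.sin(a),0])
    print(phi.round(1),w2px(c,m).round(1))
print(A[200:212,250:262].round().astype(int)[...,0]);print(A[200:212,250:262].round().astype(int)[...,2])
```

```text
0.164 [254.16611268 199.67045612]
0.132 [255.19775282 205.49908716]
cam dir deg rel clamp 139.14787225320916
-1.0 [254.5 206.4]
-0.8 [255.1 206.4]
-0.6 [255.7 206.3]
-0.4 [256.3 206.1]
-0.2 [256.8 205.8]
-0.0 [257.3 205.4]
0.2 [257.6 205. ]
0.4 [257.9 204.5]
0.6 [258. 204.]
0.8 [258.  203.5]
1.0 [257.9 203. ]
[[124 112 142 179 196 198 184 153 116 101 100 100]
 [145 136 154 181 197 192 173 144 112 100 100  99]
 [173 166 154 163 176 169 150 116  98 100 100 100]
 [195 187 145 125 132 129 118 100 105 120 110 102]
 [202 196 144  98  91  88  89  97 134 162 146 120]
 [201 174 123  90  78  79  84  92 132 180 178 164]
 [177 130 107  90  78  78  81  88 105 170 190 192]
 [150 140 146 110  84  84  84  83  90 160 190 199]
 [174 178 180 132  90  85  85  82  98 161 193 200]
 [201 198 195 150 100  90  92 100 142 184 200 180]
 [203 202 200 178 145 121 129 154 188 203 182 131]
 [203 203 204 201 189 173 177 196 206 186 133  93]]
[[ 68  68 106 145 162 163 150 119  77  54  53  53]
 [ 85  99 122 148 164 158 141 115  76  54  53  52]
 [122 131 125 132 144 138 120  94  66  56  53  54]
 [153 153 117 101 107 105  95  81  79  82  66  55]
 [166 161 115  79  74  72  73  78 106 128 106  78]
 [166 142 100  74  64  65  69  74 107 147 142 127]
 [145 105  87  74  64  64  67  72  86 140 158 158]
 [122 114 118  88  69  68  69  67  73 130 158 164]
 [142 146 147 107  73  70  70  67  80 132 160 165]
 [167 163 161 122  82  74  76  82 115 153 166 147]
 [169 168 166 146 119  98 104 126 154 169 150 104]
 [168 168 170 167 156 142 145 162 172 153 107  70]]
```

```bash
cat >> plan.py <<'E'
PIN=np.array([.6224,.1447]); LT=.0997; LO=.011; ZT=.1523
def tcp(h,rho,off=0.,z=None,pin=None):
    """TCP for leg heading h(deg), tip rho m before pin axis, leg shifted off to its left"""
    pin=PIN if pin is None else pin
    a=np.radians(h);u=np.array([np.cos(a),np.sin(a)]);zt=np.array([np.sin(a),-np.cos(a)])
    return (*(pin-(rho+LT)*u-(LO+off)*zt),ZT if z is None else z,h)
E
python3 - <<'E'
from plan import *
print(observe()['q'].round(2))
A=np.array([.444,-.135,.21,-22.8]);B=np.array(tcp(-33,.03,z=.21))
rows([A+(B-A)*k/11 for k in range(0,12)]+[B-[0,0,.0577,0]])
E
```

```text
[ 0.27  0.47 -0.03  2.06  0.02  0.62 -1.74]
t 9.7 pos [ 0.4442 -0.1348  0.1511] head -22.79 down [-0.  0. -1.] F [ 0.45  0.81 -1.38] M [ 0.01 -0.02  0.01] gap 0.0253
[g, -0.0589, -0.0002, 0.0002, 0.0,0,0]
[g, -0.0589, -0.0065, -0.0326, 0.9,0,0]
[g, -0.0589, -0.0128, -0.0654, 1.9,0,0]
[g, -0.0589, -0.0192, -0.0981, 2.8,0,0]
[g, -0.0589, -0.0255, -0.1309, 3.7,0,0]
[g, -0.0589, -0.0318, -0.1637, 4.6,0,0]
[g, -0.0589, -0.0382, -0.1965, 5.6,0,0]
[g, -0.0589, -0.0445, -0.2293, 6.5,0,0]
[g, -0.0589, -0.0508, -0.2621, 7.4,0,0]
[g, -0.0589, -0.0571, -0.2949, 8.4,0,0]
[g, -0.0589, -0.0635, -0.3277, 9.3,0,0]
[g, -0.0589, -0.0698, -0.3605, 10.2,0,0]
[g, -0.0012, -0.0698, -0.3605, 10.2,0,0]
```

>>> jog_arm(
  increments=[
    [10,-0.03,0,-0.005,0,0,0],
    [10,-0.055,-0.005,-0.03,0.9,0,0],
    [10,-0.059,-0.012,-0.065,1.5,0,0],
    [10,-0.059,-0.019,-0.098,2,0,0],
    [10,-0.059,-0.025,-0.131,3,0,0],
    [10,-0.059,-0.032,-0.164,4,0,0],
    [10,-0.059,-0.038,-0.197,5,0,0],
    [10,-0.059,-0.045,-0.23,6,0,0],
  ],
)

```text
time: 10.37
ee_pos: [0.4921, 0.0962, 0.2104]
eef_rot: [0.36, 0.609, 0.36, -0.609]
ft_force: [0.1, 0.3, 0.0]
finger_gap: 0.0252
```

Run:
```python
from plan import *
print(observe()['q'].round(2))
rows([tcp(-30,.03,z=.21)])
```

```text
[-0.22  0.43 -0.03  1.89  0.02  0.82 -2.33]
t 10.37 pos [0.4921 0.0962 0.2104] head -28.85 down [ 0.  0. -1.] F [0.1  0.34 0.  ] M [-0.01 -0.05  0.  ] gap 0.0252
[g, 0.0004, -0.0387, -0.1190, 1.2,0,0]
```

>>> jog_arm(
  increments=[
    [10,0,-0.01,-0.03,0.3,0,0],
    [10,0,-0.02,-0.06,0.6,0,0],
    [10,0,-0.03,-0.09,0.9,0,0],
    [10,0,-0.039,-0.115,1.2,0,0],
    [10,0.015,-0.039,-0.119,1.2,0,0],
    [10,0.035,-0.039,-0.119,1.2,0,0],
    [10,0.055,-0.039,-0.119,1.2,0,0],
    [10,0.058,-0.039,-0.119,1.2,0,0],
  ],
)

```text
time: 11.03
ee_pos: [0.5127, 0.2169, 0.1489]
eef_rot: [-0.354, -0.61, -0.354, 0.615]
ft_force: [0.3, 0.1, -2.0]
finger_gap: 0.0254
```

```bash
cat > look.py <<'E'
from plan import *
import sys
def look(tag,n=3):
    out=[]
    for cam in('side','top'):
        ims=[];ds=[]
        for i in range(n):
            im,d=read_camera(cam);ims.append(im.astype(float));ds.append(d)
        im=np.mean(ims,0).astype(np.uint8);np.savez(cam+tag+'.npz',im=im,d=np.median(ds,0))
        c=get_calibration(cam);u,v=w2px(c,np.array([*PIN,.141])).astype(int)
        w=30
        out.append(cv2.resize(np.clip(im[v-w:v+w,u-w:u+w]*1.2,0,255).astype(np.uint8),(400,400),interpolation=cv2.INTER_CUBIC))
    save('look%s.png'%tag,np.hstack(out))
    state()
if __name__=='__main__': look(sys.argv[1])
E
python3 look.py 6
```

```text
t 11.33 pos [0.516  0.2179 0.1537] head -30.01 down [ 0.003  0.001 -1.   ] F [ 0.68  0.17 -0.8 ] M [0.03 0.05 0.04] gap 0.0254
```

View pics/look6.png

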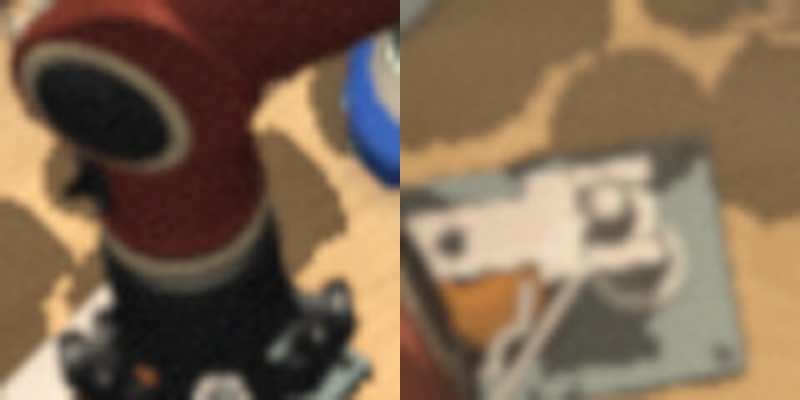

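```bash
cat > ov.py <<'E'
from plan import *
import sys
def ov(tag,name):
    im,_=load('top'+tag);c=get_calibration('top')
    s,R,h=state();T=s['ee_pos'];a=np.radians(h);u=np.array([np.cos(a),np.sin(a)]);zt=np.array([np.sin(a),-np.cos(a)])
    g=lambda x,y,z:w2px(c,np.array([*(T[:2]+x*u+y*zt),z]))
    cu,cv=w2px(c,np.array([*PIN,.141])).astype(int);w=20;k=30
    lo=np.array([cu-w,cv-w+6])
    a=cv2.resize(im[lo[1]:lo[1]+2*w,lo[0]:lo[0]+2*w],None,fx=15,fy=15,interpolation=cv2.INTER_CUBIC).copy()
    q=lambda p:tuple(((p-lo+.5)*15).round().astype(int).tolist())
    zl=T[2]-.0113
    for o,col in((LO-.003,(255,0,0)),(LO+.003,(255,0,0)),(LO,(0,255,0))):
        cv2.line(a,q(g(.03,o,zl)),q(g(LT,o,zl)),col,1)
    for z,r,col in((.164,.01,(0,0,255)),(.132,.01,(255,0,255))):
        P=[q(w2px(c,np.array([PIN[0]+r*np.cos(t),PIN[1]+r*np.sin(t),z]))) for t in np.linspace(0,6.28,40)]
        cv2.polylines(a,[np.array(P)],True,col,1)
    save(name,a)
ov(sys.argv[1],sys.argv[2])
E
python3 ov.py 6 ov6.png
```

```text
t 11.33 pos [0.516  0.2179 0.1537] head -30.01 down [ 0.003  0.001 -1.   ] F [ 0.68  0.17 -0.8 ] M [0.03 0.05 0.04] gap 0.0254
```

View pics/ov6.png

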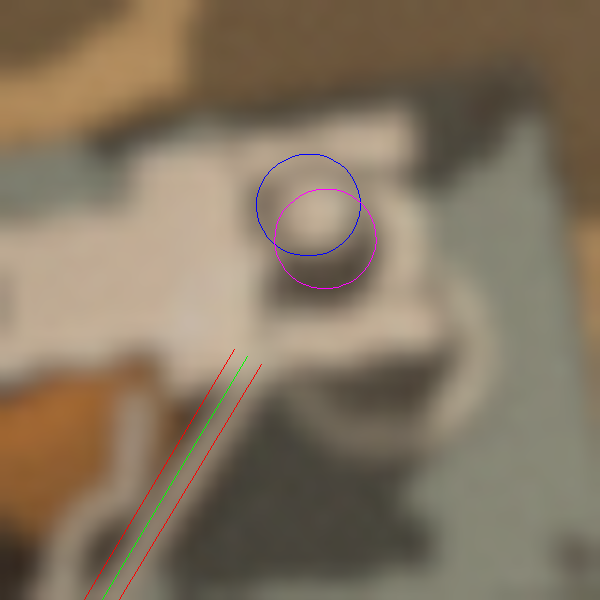

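Run:
```python
from plan import *
from scipy.ndimage import map_coordinates
im,_=load('top6');c=get_calibration('top');g=im.astype(float).mean(-1)
s,R,h=state();T=s['ee_pos'];a=np.radians(h);u=np.array([np.cos(a),np.sin(a)]);zt=np.array([np.sin(a),-np.cos(a)])
o=np.arange(-.016,.0161,.001)
print((o*1000).astype(int))
for x in np.arange(.05,.112,.006):
    P=np.array([[*(T[:2]+x*u+(LO+k)*zt),T[2]-.0113] for k in o]);q=w2px(c,P)
    print(round(x,3),map_coordinates(g,[q[:,1],q[:,0]],order=1).round().astype(int))
sat=im[...,0].astype(float)-im[...,2]
print('sat')
for x in np.arange(.05,.112,.006):
    P=np.array([[*(T[:2]+x*u+(LO+k)*zt),T[2]-.0113] for k in o]);q=w2px(c,P)
    print(round(x,3),map_coordinates(sat,[q[:,1],q[:,0]],order=1).round().astype(int))
```

```text
t 11.33 pos [0.516  0.2179 0.1537] head -30.01 down [ 0.003  0.001 -1.   ] F [ 0.68  0.17 -0.8 ] M [0.03 0.05 0.04] gap 0.0254
[-16 -15 -13 -12 -11 -10  -9  -8  -7  -6  -5  -4  -3  -2  -1   0   0   1
   2   3   4   5   6   7   8   9  10  11  12  13  14  15  16]
0.05 [ 92 100 108 115 121 126 120 114 106  97  87  78  76  84  93 102 112 121
 127 128 126 124 122 119 116 113 109 104 100  98  99 100 103]
0.056 [102 108 114 119 124 125 120 113 105  95  85  78  78  84  91 100 109 116
 122 119 113 107  99  93  86  80  78  75  71  71  72  73  76]
0.062 [ 97  99 103 109 115 120 124 127 129 125 120 113 109 107 107 110 115 119
 122 117 109 100  91  81  72  65  64  64  64  64  65  65  66]
0.068 [ 95  95 101 107 113 119 124 129 132 127 122 116 112 109 107 110 115 119
 122 118 111 102  91  80  71  65  64  63  63  64  66  68  68]
0.074 [108 113 119 125 132 131 129 127 121 113 105  97  95  96  98 105 113 121
 124 120 113 106  95  84  74  68  66  64  64  64  65  66  67]
0.08 [120 123 125 126 126 121 114 108 100  93  85  79  79  82  87  97 108 117
 121 119 115 109  98  87  78  72  68  66  65  65  65  65
[... 1198 characters left out ...]
8 36 35 34 33 31 30 27 24
 21 19 16 14 13 13 13 13 13]
0.08 [60 54 51 48 45 47 49 52 53 54 55 53 47 42 37 34 33 32 32 32 31 29 26 24
 21 19 16 14 12 12 13 13 13]
0.086 [65 63 60 56 53 50 48 46 43 41 38 36 33 31 28 29 30 31 31 31 31 30 26 23
 20 18 16 14 14 13 13 13 13]
0.092 [38 38 38 39 39 40 41 42 41 41 39 38 37 35 34 33 33 33 32 31 31 29 26 22
 19 17 16 15 15 16 16 16 17]
0.098 [38 36 35 34 34 35 37 38 40 42 43 43 43 42 40 39 38 37 36 34 33 31 30 28
 26 25 25 25 24 24 24 24 23]
0.104 [36 36 36 37 38 39 39 40 40 41 42 41 41 40 40 39 38 37 37 37 37 38 38 38
 38 37 35 33 31 30 28 27 26]
0.11 [40 39 38 37 37 37 37 37 37 37 37 36 34 33 32 31 30 30 31 32 34 35 36 38
 39 41 42 42 42 41 41 40 39]
```

```bash
sed -i 's/PIN=np.array(\[.6224,.1447\])/PIN=np.array([.6233,.1464])/' plan.py
python3 - <<'E'
from plan import *
rows([tcp(-30,.03),tcp(-30,.014),tcp(-30,.004)])
E
```

```text
t 11.33 pos [0.516  0.2179 0.1537] head -30.01 down [ 0.003  0.001 -1.   ] F [ 0.68  0.17 -0.8 ] M [0.03 0.05 0.04] gap 0.0254
[g, 0.0014, -0.0010, -0.0027, -0.0,0,0]
[g, 0.0015, 0.0150, -0.0027, -0.0,0,0]
[g, 0.0015, 0.0250, -0.0027, -0.0,0,0]
```

>>> jog_arm(
  increments=[
    [10,0,0.002,-0.002,0,0,0],
    [10,0,0.005,-0.0027,0,0,0],
    [10,0,0.008,-0.0027,0,0,0],
    [10,0,0.011,-0.0027,0,0,0],
    [10,0,0.013,-0.0027,0,0,0],
    [10,0,0.013,-0.0027,0,0,0],
    [10,0,0.013,-0.0027,0,0,0],
    [10,0,0.013,-0.0027,0,0,0],
  ],
)

```text
time: 12.0
ee_pos: [0.5275, 0.2135, 0.1522]
eef_rot: [-0.354, -0.612, -0.354, 0.612]
ft_force: [-0.6, 0.6, -1.0]
finger_gap: 0.0252
```

```bash
python3 look.py 7
python3 - <<'E'
from plan import *
rows([tcp(-30,.014),tcp(-30,.004)])
print(observe()['q'].round(2))
E
python3 ov.py 7 ov7.png
```

```text
t 12.3 pos [0.5276 0.2136 0.1524] head -29.99 down [-0.  0. -1.] F [-0.36 -0.7  -0.  ] M [-0.01 -0.02 -0.01] gap 0.0253
t 12.3 pos [0.5276 0.2136 0.1524] head -29.99 down [-0.  0. -1.] F [-0.36 -0.7  -0.  ] M [-0.01 -0.02 -0.01] gap 0.0253
[g, 0.0001, 0.0028, -0.0006, 0.0,0,0]
[g, 0.0001, 0.0128, -0.0006, 0.0,0,0]
[-0.4   0.6  -0.03  1.77  0.02  0.77 -2.54]
t 12.3 pos [0.5276 0.2136 0.1524] head -29.99 down [-0.  0. -1.] F [-0.36 -0.7  -0.  ] M [-0.01 -0.02 -0.01] gap 0.0253
```

View pics/ov7.png

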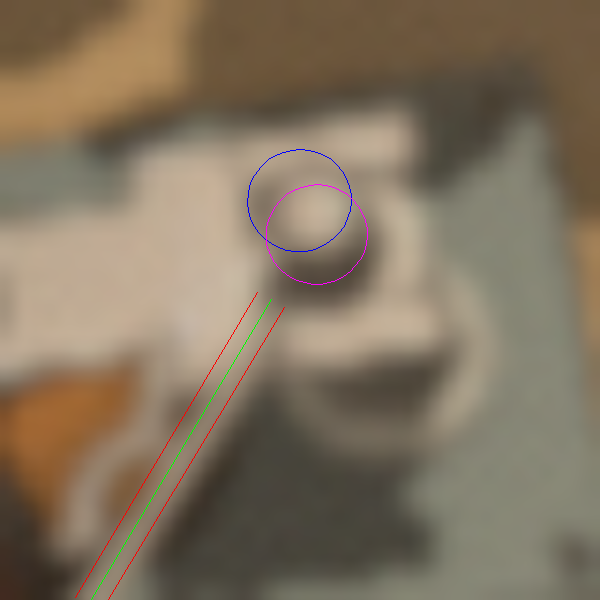

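>>> jog_arm(
  increments=[
    [10,0,0.002,-0.0006,0,0,0],
    [10,0,0.004,-0.0006,0,0,0],
    [10,0,0.005,-0.0006,0,0,0],
    [10,0,0.006,-0.0006,0,0,0],
    [10,0,0.007,-0.0006,0,0,0],
    [10,0,0.008,-0.0006,0,0,0],
    [10,0,0.009,-0.0006,0,0,0],
    [10,0,0.009,-0.0006,0,0,0],
  ],
)

```text
time: 12.97
ee_pos: [0.5354, 0.2097, 0.1523]
eef_rot: [-0.353, -0.612, -0.354, 0.613]
ft_force: [0.0, 0.4, -0.4]
finger_gap: 0.025
```

```bash
cat >> plan.py <<'E'
def rel(h=None):
    """leg tip rel. to pin axis: ahead (along leg past axis), left; force in tool frame"""
    s,R,hh=state();a=np.radians(hh);u=np.array([np.cos(a),np.sin(a)]);n=np.array([-np.sin(a),np.cos(a)])
    d=s['ee_pos'][:2]+LT*u-LO*n-PIN
    F=s['ft_force'];print('tip past axis %.4f left %.4f z %.4f | F along %.1f left %.1f up %.1f'%(d@u,d@n,s['ee_pos'][2]-.0113,F[:2]@u,F[:2]@n,F[2]))
E
python3 -c "
from plan import *
rel()"
```

```text
t 12.97 pos [0.5354 0.2097 0.1523] head -30.0 down [-0.001  0.    -1.   ] F [ 0.02  0.36 -0.35] M [ 0.05  0.2  -0.08] gap 0.025
tip past axis -0.0081 left -0.0001 z 0.1410 | F along -0.2 left 0.3 up -0.4
```

>>> jog_arm(
  increments=[
    [10,0,0.001,0,0,0,0],
    [10,0,0.002,0,0,0,0],
    [10,0,0.003,0,0,0,0],
    [10,0,0.004,0,0,0,0],
    [10,0,0.005,0,0,0,0],
    [10,0,0.006,0,0,0,0],
    [10,0,0.006,0,0,0,0],
    [10,0,0.006,0,0,0,0],
  ],
)

```text
time: 13.63
ee_pos: [0.5359, 0.2095, 0.1517]
eef_rot: [-0.352, -0.609, -0.357, 0.615]
ft_force: [-9.6, 4.5, 2.4]
finger_gap: 0.0255
```

```bash
python3 -c "
from plan import *
rel()"
```

```text
t 13.63 pos [0.5359 0.2095 0.1517] head -29.86 down [-0.01   0.002 -1.   ] F [-9.64  4.46  2.35] M [ 0.77  1.81 -0.24] gap 0.0255
tip past axis -0.0075 left 0.0002 z 0.1404 | F along -10.6 left -0.9 up 2.4
```

>>> jog_arm(
  increments=[
    [10,0,-0.003,0,0,0,0],
    [10,0,-0.003,-0.0005,0,0,0],
    [10,0,-0.003,-0.001,0,0,0],
    [10,0,-0.003,-0.0015,0,0,0],
    [10,0,-0.003,-0.002,0,0,0],
    [10,0,-0.003,-0.0025,0,0,0],
    [10,0,-0.003,-0.003,0,0,0],
    [10,0,-0.003,-0.003,0,0,0],
  ],
)

```text
time: 14.3
ee_pos: [0.5365, 0.2107, 0.1514]
eef_rot: [-0.352, -0.61, -0.354, 0.615]
ft_force: [-6.3, 1.4, -0.1]
finger_gap: 0.0256
```

```bash
python3 -c "
from plan import *
rel()"
```

```text
t 14.3 pos [0.5365 0.2107 0.1514] head -30.03 down [-0.008 -0.001 -1.   ] F [-6.34  1.35 -0.07] M [ 0.2   1.46 -0.33] gap 0.0256
tip past axis -0.0077 left 0.0012 z 0.1401 | F along -6.2 left -2.0 up -0.1
```

>>> jog_arm(
  increments=[
    [10,0,0,-0.0005,0,0,0],
    [10,0,0,-0.001,0,0,0],
    [10,0,0,-0.0015,0,0,0],
    [10,0,0,-0.002,0,0,0],
    [10,0,0,-0.0025,0,0,0],
    [10,0,0,-0.003,0,0,0],
    [10,0,0,-0.003,0,0,0],
    [10,0,0,-0.003,0,0,0],
  ],
)

```text
time: 14.97
ee_pos: [0.5395, 0.2137, 0.1516]
eef_rot: [-0.353, -0.611, -0.354, 0.614]
ft_force: [-4.6, 2.3, -1.3]
finger_gap: 0.0254
```

```bash
python3 -c "
from plan import *
rel()"
```

```text
t 14.97 pos [0.5395 0.2137 0.1516] head -29.98 down [-0.004  0.    -1.   ] F [-4.62  2.26 -1.28] M [ 0.53  1.07 -0.1 ] gap 0.0254
tip past axis -0.0065 left 0.0055 z 0.1403 | F along -5.1 left -0.4 up -1.3
```

```bash
sed -i 's/LT=.0997/LT=.0974/' plan.py
python3 - <<'E'
from plan import *
rel()
rows([tcp(-30,.013,-0.0),tcp(-30,.0075)]+[tcp(-30+3*k,.007) for k in range(1,9)])
E
```

```text
t 14.97 pos [0.5395 0.2137 0.1516] head -29.98 down [-0.004  0.    -1.   ] F [-4.62  2.26 -1.28] M [ 0.53  1.07 -0.1 ] gap 0.0254
tip past axis -0.0088 left 0.0055 z 0.1403 | F along -5.1 left -0.4 up -1.3
t 14.97 pos [0.5395 0.2137 0.1516] head -29.98 down [-0.004  0.    -1.   ] F [-4.62  2.26 -1.28] M [ 0.53  1.07 -0.1 ] gap 0.0254
[g, -0.0007, -0.0042, 0.0054, 0.0,0,0]
[g, -0.0007, 0.0013, 0.0054, 0.0,0,0]
[g, -0.0007, 0.0014, 0.0109, -3.0,0,0]
[g, -0.0007, 0.0013, 0.0164, -6.0,0,0]
[g, -0.0007, 0.0014, 0.0219, -9.0,0,0]
[g, -0.0007, 0.0018, 0.0274, -12.0,0,0]
[g, -0.0007, 0.0025, 0.0328, -15.0,0,0]
[g, -0.0007, 0.0035, 0.0382, -18.0,0,0]
[g, -0.0006, 0.0048, 0.0436, -21.0,0,0]
[g, -0.0006, 0.0064, 0.0488, -24.0,0,0]
```

>>> jog_arm(
  increments=[
    [10,0,-0.005,0.003,0,0,0],
    [10,0,-0.005,0.006,0,0,0],
    [10,0,-0.0025,0.006,0,0,0],
    [10,0,0,0.006,0,0,0],
    [10,0,0,0.0114,-3,0,0],
    [10,0,0,0.0169,-6,0,0],
    [10,0,0,0.0224,-9,0,0],
    [10,0,0.0004,0.0279,-12,0,0],
  ],
)

```text
time: 15.63
ee_pos: [0.5248, 0.192, 0.1522]
eef_rot: [-0.416, -0.57, -0.42, 0.571]
ft_force: [-7.1, 5.4, 0.2]
finger_gap: 0.0252
```

```bash
python3 -c "
from plan import *
rel()
rows([tcp(-18+3*k,.007) for k in range(1,9)])"
```

```text
t 15.63 pos [0.5248 0.192  0.1522] head -17.61 down [-0.005  0.003 -1.   ] F [-7.1   5.43  0.21] M [1.22 1.31 0.21] gap 0.0252
tip past axis -0.0102 left 0.0026 z 0.1409 | F along -8.4 left 3.0 up 0.2
t 15.63 pos [0.5248 0.192  0.1522] head -17.61 down [-0.005  0.003 -1.   ] F [-7.1   5.43  0.21] M [1.22 1.31 0.21] gap 0.0252
[g, -0.0002, 0.0028, 0.0074, -2.6,0,0]
[g, -0.0002, 0.0027, 0.0129, -5.6,0,0]
[g, -0.0002, 0.0028, 0.0184, -8.6,0,0]
[g, -0.0002, 0.0032, 0.0239, -11.6,0,0]
[g, -0.0002, 0.0038, 0.0293, -14.6,0,0]
[g, -0.0002, 0.0048, 0.0347, -17.6,0,0]
[g, -0.0002, 0.0060, 0.0401, -20.6,0,0]
[g, -0.0002, 0.0076, 0.0454, -23.6,0,0]
```

>>> jog_arm(
  increments=[
    [10,0,-0.001,0.0055,-3,0,0],
    [10,0,-0.001,0.011,-6,0,0],
    [10,0,-0.0005,0.0165,-9,0,0],
    [10,0,0,0.022,-12,0,0],
    [10,0,0.0007,0.0274,-15,0,0],
    [10,0,0.0017,0.0328,-18,0,0],
    [10,0,0.003,0.0382,-21,0,0],
    [10,0,0.0046,0.0434,-24,0,0],
  ],
)

```text
time: 16.3
ee_pos: [0.5149, 0.1504, 0.1521]
eef_rot: [0.525, 0.47, 0.531, -0.471]
ft_force: [-7.7, 7.8, 1.1]
finger_gap: 0.0253
```

```bash
python3 -c "
from plan import *
rel()"
```

```text
t 16.3 pos [0.5149 0.1504 0.1521] head 6.62 down [-0.006  0.004 -1.   ] F [-7.72  7.78  1.07] M [1.67 1.7  0.71] gap 0.0253
tip past axis -0.0098 left 0.0055 z 0.1408 | F along -6.8 left 8.6 up 1.1
```

```bash
python3 look.py 8; python3 ov.py 8 ov8.png
```

```text
t 16.6 pos [0.5206 0.1452 0.1528] head 5.92 down [ 0.004 -0.    -1.   ] F [ 0.13  0.22 -0.61] M [0.02 0.   0.02] gap 0.0253
t 16.6 pos [0.5206 0.1452 0.1528] head 5.92 down [ 0.004 -0.    -1.   ] F [ 0.13  0.22 -0.61] M [0.02 0.   0.02] gap 0.0253
```

View pics/ov8.png

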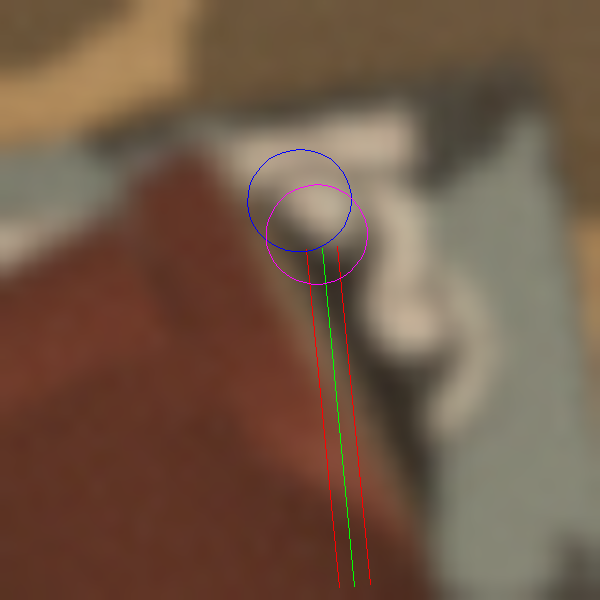

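View pics/look8.png

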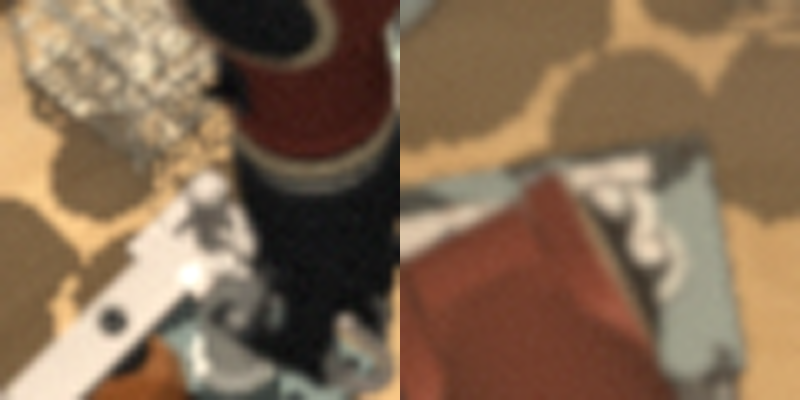

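```bash
python3 -c "
from plan import *
rel()"
```

```text
t 16.6 pos [0.5206 0.1452 0.1528] head 5.92 down [ 0.004 -0.    -1.   ] F [ 0.13  0.22 -0.61] M [0.02 0.   0.02] gap 0.0253
tip past axis -0.0049 left -0.0016 z 0.1415 | F along 0.2 left 0.2 up -0.6
```

>>> jog_arm(
  increments=[
    [10,0,0.001,0,0,0,0],
    [10,0,0.002,0,0,0,0],
    [10,0,0.003,0,0,0,0],
    [10,0,0.004,0,0,0,0],
    [10,0,0.005,0,0,0,0],
    [10,0,0.005,0,0,0,0],
    [10,0,0.005,0,0,0,0],
    [10,0,0.005,0,0,0,0],
  ],
)

```text
time: 17.27
ee_pos: [0.5236, 0.1467, 0.1523]
eef_rot: [0.526, 0.473, 0.526, -0.473]
ft_force: [-0.5, 0.1, -2.0]
finger_gap: 0.0254
```

```bash
python3 -c "
from plan import *
rel()"
```

```text
t 17.27 pos [0.5236 0.1467 0.1523] head 6.01 down [-0.  0. -1.] F [-0.51  0.14 -1.95] M [-0. -0.  0.] gap 0.0254
tip past axis -0.0017 left -0.0002 z 0.1410 | F along -0.5 left 0.2 up -2.0
```

>>> jog_arm(
  increments=[
    [10,0,0.001,0,0,0,0],
    [10,0,0.002,0,0,0,0],
    [10,0,0.0035,0,0,0,0],
    [10,0,0.005,0,0,0,0],
    [10,0,0.006,0,0,0,0],
    [10,0,0.007,0,0,0,0],
    [10,0,0.007,0,0,0,0],
    [10,0,0.007,0,0,0,0],
  ],
)

```text
time: 17.93
ee_pos: [0.5308, 0.1475, 0.1523]
eef_rot: [0.526, 0.473, 0.525, -0.473]
ft_force: [0.2, 1.1, -1.1]
finger_gap: 0.0252
```

```bash
python3 -c "
from plan import *
rel()"; python3 look.py 9
```

```text
t 17.93 pos [0.5308 0.1475 0.1523] head 6.01 down [ 0.  0. -1.] F [ 0.19  1.07 -1.13] M [-0.02 -0.03 -0.03] gap 0.0252
tip past axis 0.0055 left -0.0003 z 0.1410 | F along 0.3 left 1.0 up -1.1
t 18.23 pos [0.5307 0.1475 0.1524] head 6.01 down [ 0.  0. -1.] F [1.04 0.29 0.1 ] M [ 0.02 -0.05  0.01] gap 0.0252
```

View pics/look9.png

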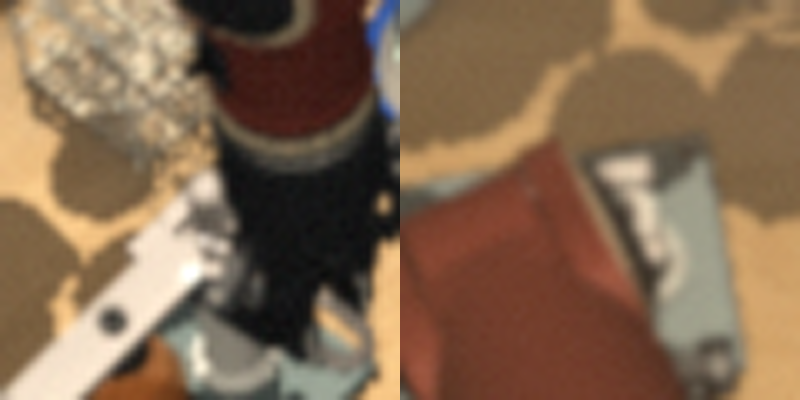

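>>> jog_arm(
  increments=[
    [10,0,0,0.001,0,0,0],
    [10,0,0,0.002,0,0,0],
    [10,0,0,0.003,0,0,0],
    [10,0,0,0.004,0,0,0],
    [10,0,0,0.004,0,0,0],
    [10,0,0,0.004,0,0,0],
    [10,0,0,0.004,0,0,0],
    [10,0,0,0.004,0,0,0],
  ],
)

```text
time: 18.9
ee_pos: [0.5308, 0.1458, 0.1525]
eef_rot: [0.526, 0.473, 0.527, -0.471]
ft_force: [-1.1, 4.5, -1.9]
finger_gap: 0.0252
```

```bash
python3 -c "
from plan import *
rel()"
```

```text
t 18.9 pos [0.5308 0.1458 0.1525] head 6.2 down [ 0.     0.003 -1.   ] F [-1.1   4.46 -1.9 ] M [1.11 0.19 0.47] gap 0.0252
tip past axis 0.0054 left -0.0016 z 0.1412 | F along -0.6 left 4.6 up -1.9
```

>>> jog_arm(
  increments=[
    [10,0,0,-0.002,0,0,0],
    [10,0,0,-0.004,0,0,0],
    [10,0,0,-0.006,0,0,0],
    [10,0,0,-0.008,0,0,0],
    [10,0,0,-0.008,0,0,0],
    [10,0,0,-0.008,0,0,0],
    [10,0,0,-0.008,0,0,0],
    [10,0,0,-0.008,0,0,0],
  ],
)

```text
time: 19.57
ee_pos: [0.5306, 0.1489, 0.1522]
eef_rot: [0.525, 0.473, 0.524, -0.475]
ft_force: [1.1, -5.6, -1.0]
finger_gap: 0.0252
```

```bash
python3 -c "
from plan import *
rel()"
```

```text
t 19.57 pos [0.5306 0.1489 0.1522] head 5.81 down [-0.    -0.003 -1.   ] F [ 1.08 -5.6  -0.97] M [-1.26 -0.23 -0.42] gap 0.0252
tip past axis 0.0054 left 0.0009 z 0.1409 | F along 0.5 left -5.7 up -1.0
```

Run:
```python
from plan import *
h0=6.01;p0=np.array([.5307,.1475,.1524])
a=np.radians(h0);R=np.array([[0,np.cos(a),np.sin(a)],[0,np.sin(a),-np.cos(a)],[-1,0,0]])
for h,rho in((6,-.0055),(8,-.007),(10.2,-.01),(10.2,-.015),(10.2,-.02)):
    t=tcp(h,rho,-.0003)
    d=R.T@(np.array(t[:3])-p0);print(h,rho,(d+[0,0,.004]).round(4),-(h-h0))
```

```text
6 -0.0055 [0.0001 0.0001 0.0041] 0.009999999999999787
8 -0.007 [0.0001 0.0013 0.0072] -1.9900000000000002
10.2 -0.01 [0.0001 0.004  0.0105] -4.1899999999999995
10.2 -0.015 [0.0001 0.009  0.0101] -4.1899999999999995
10.2 -0.02 [0.0001 0.014  0.0098] -4.1899999999999995
```

>>> jog_arm(
  increments=[
    [10,0,0,0.003,0,0,0],
    [10,0,0.001,0.006,-1,0,0],
    [10,0,0.0015,0.0075,-2,0,0],
    [10,0,0.003,0.009,-3,0,0],
    [10,0,0.004,0.0105,-4.2,0,0],
    [10,0,0.007,0.0103,-4.2,0,0],
    [10,0,0.009,0.0101,-4.2,0,0],
    [10,0,0.009,0.0101,-4.2,0,0],
  ],
)

```text
time: 20.23
ee_pos: [0.541, 0.143, 0.1525]
eef_rot: [0.543, 0.454, 0.543, -0.453]
ft_force: [0.4, -0.0, -1.6]
finger_gap: 0.0252
```

```bash
python3 -c "
from plan import *
rel()"
```

```text
t 20.23 pos [0.541  0.143  0.1525] head 10.23 down [ 0.001  0.001 -1.   ] F [ 0.36 -0.02 -1.56] M [-0.02  0.01 -0.03] gap 0.0252
tip past axis 0.0158 left 0.0003 z 0.1412 | F along 0.3 left -0.1 up -1.6
```

>>> jog_arm(
  increments=[
    [10,0,0.002,0,0,0,0],
    [10,0,0.004,0,0,0,0],
    [10,0,0.006,0,0,0,0],
    [10,0,0.008,0,0,0,0],
    [10,0,0.01,0,0,0,0],
    [10,0,0.012,0,0,0,0],
    [10,0,0.014,0,0,0,0],
    [10,0,0.014,0,0,0,0],
  ],
)

```text
time: 20.9
ee_pos: [0.5488, 0.1451, 0.1511]
eef_rot: [0.54, 0.45, 0.546, -0.456]
ft_force: [-9.4, 0.2, 3.7]
finger_gap: 0.0252
```

```bash
python3 -c "
from plan import *
rel()"
```

```text
t 20.9 pos [0.5488 0.1451 0.1511] head 10.3 down [-0.012 -0.002 -1.   ] F [-9.42  0.2   3.71] M [0.01 1.87 0.03] gap 0.0252
tip past axis 0.0239 left 0.0010 z 0.1398 | F along -9.2 left 1.9 up 3.7
```

>>> jog_arm(
  increments=[
    [10,0,0.001,0,0,0,0],
    [10,0,0.003,0,0,0,0],
    [10,0,0.005,0,0,0,0],
    [10,0,0.007,0,0,0,0],
    [10,0,0.008,0,0,0,0],
    [10,0,0.008,0,0,0,0],
    [10,0,0.008,0,0,0,0],
    [10,0,0.008,0,0,0,0],
  ],
)

```text
time: 21.57
ee_pos: [0.5636, 0.1473, 0.1529]
eef_rot: [0.543, 0.455, 0.542, -0.452]
ft_force: [2.0, 1.9, -1.3]
finger_gap: 0.0253
```

```bash
python3 -c "
from plan import *
rel()"
```

```text
t 21.57 pos [0.5636 0.1473 0.1529] head 10.24 down [ 0.004  0.002 -1.   ] F [ 2.01  1.87 -1.35] M [ 0.48 -0.29  0.1 ] gap 0.0253
tip past axis 0.0388 left 0.0005 z 0.1416 | F along 2.3 left 1.5 up -1.3
```

>>> jog_arm(
  increments=[
    [10,0,0.001,0,0,0,0],
    [10,0,0.002,0,0,0,0],
    [10,0,0.003,0,0,0,0],
    [10,0,0.004,0,0,0,0],
    [10,0,0.005,0,0,0,0],
    [10,0,0.005,0,0,0,0],
    [10,0,0.005,0,0,0,0],
    [10,0,0.005,0,0,0,0],
  ],
)

```text
time: 22.23
ee_pos: [0.567, 0.1464, 0.1523]
eef_rot: [0.543, 0.454, 0.542, -0.454]
ft_force: [1.3, 0.5, -1.6]
finger_gap: 0.0252
```

```bash
python3 -c "
from plan import *
rel()"; python3 look.py a
```

```text
t 22.23 pos [0.567  0.1464 0.1523] head 10.16 down [ 0.    -0.001 -1.   ] F [ 1.28  0.45 -1.64] M [ 0.16 -0.1   0.03] gap 0.0252
tip past axis 0.0420 left -0.0010 z 0.1410 | F along 1.3 left 0.2 up -1.6
t 22.53 pos [0.5667 0.1468 0.1523] head 10.19 down [-0. -0. -1.] F [ 0.46 -1.31 -1.16] M [ 0.01 -0.05 -0.01] gap 0.0252
```

View pics/looka.png

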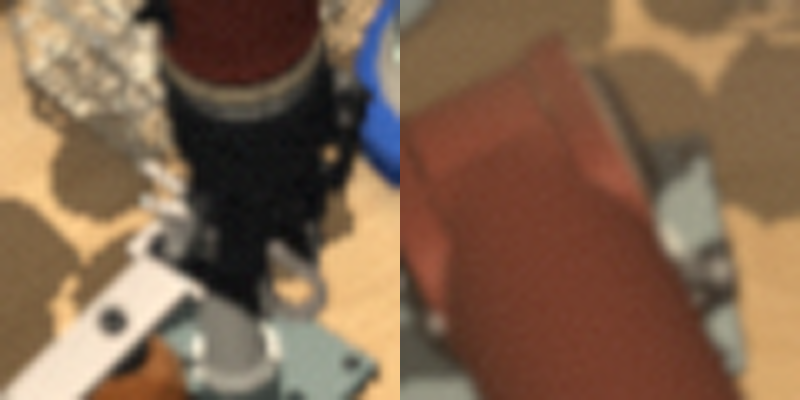

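>>> jog_arm(
  increments=[
    [10,0,0.001,0,0,0,0],
    [10,0,0.002,0,0,0,0],
    [10,0,0.003,0,0,0,0],
    [10,0,0.004,0,0,0,0],
    [10,0,0.004,0,0,0,0],
    [10,0,0.004,0,0,0,0],
    [10,0,0.004,0,0,0,0],
    [10,0,0.004,0,0,0,0],
  ],
)

```text
time: 23.2
ee_pos: [0.5695, 0.1482, 0.1519]
eef_rot: [0.542, 0.453, 0.543, -0.454]
ft_force: [-3.6, 1.3, -0.8]
finger_gap: 0.0251
```

```bash
python3 -c "
from plan import *
rel()"
```

```text
t 23.2 pos [0.5695 0.1482 0.1519] head 10.24 down [-0.003  0.    -1.   ] F [-3.55  1.34 -0.84] M [ 0.21  0.98 -0.01] gap 0.0251
tip past axis 0.0448 left 0.0003 z 0.1406 | F along -3.3 left 1.9 up -0.8
```

>>> jog_arm(
  increments=[
    [10,0,-0.001,0,0,0,0],
    [10,0,-0.002,0,0,0,0],
    [10,0,-0.003,0,0,0,0],
    [10,0,-0.003,0,0,0,0],
    [10,0,-0.003,0,0,0,0],
    [25,0,-0.003,0,0,0,0],
    [40,0,-0.003,0,0,0,0],
    [50,0,-0.003,0,0,0,0],
  ],
  grip_force=40,
)

```text
time: 23.87
ee_pos: [0.5689, 0.1464, 0.1528]
eef_rot: [0.543, 0.454, 0.541, -0.454]
ft_force: [-0.1, -0.0, -1.1]
finger_gap: 0.0426
```

>>> jog_arm(
  increments=[
    [55,0,0,0,0,0,0],
    [55,0,0,0,0,0,0],
    [55,0,0,0,0,0,0],
    [55,-0.01,0,0,0,0,0],
    [55,-0.03,0,0,0,0,0],
    [55,-0.06,0,0,0,0,0],
    [55,-0.09,0,0,0,0,0],
    [55,-0.12,0,0,0,0,0],
  ],
)

```text
time: 24.53
ee_pos: [0.5676, 0.1472, 0.2744]
eef_rot: [0.543, 0.454, 0.542, -0.453]
ft_force: [1.0, -0.3, -0.4]
finger_gap: 0.047
```

Now clear off toward the robot's right to free both views.

>>> jog_arm(
  increments=[
    [55,-0.02,-0.01,0.03,0,0,0],
    [55,-0.02,-0.02,0.07,0,0,0],
    [55,-0.02,-0.03,0.11,0,0,0],
    [55,-0.02,-0.04,0.15,0,0,0],
    [55,-0.02,-0.05,0.19,0,0,0],
    [55,-0.02,-0.06,0.23,0,0,0],
    [55,-0.02,-0.07,0.27,0,0,0],
    [55,-0.02,-0.07,0.27,0,0,0],
  ],
)

```text
time: 25.2
ee_pos: [0.5447, -0.1439, 0.2929]
eef_rot: [0.54, 0.456, 0.537, -0.461]
ft_force: [-0.1, -1.4, -0.7]
finger_gap: 0.047
```

```bash
python3 look.py b
python3 - <<'E'
from fit import *
for n in('side','top'):
    p,s=fitc([n],'b',[.6094,.2155,.178,.02]);print(n,p,s)
im,_=load('sideb');save('fullb.png',im)
c=get_calibration('side')
im2,_=load('topb')
c=get_calibration('top')
a=np.array([10.2])*np.pi/180
u=np.array([np.cos(a[0]),np.sin(a[0])]);n=np.array([-u[1],u[0]])
cx,cy=w2px(c,np.array([.6,.16,.14])).astype(int)
save('tb.png',cv2.resize(im2[cy-20:cy+20,cx-20:cx+20],(600,600),interpolation=cv2.INTER_CUBIC))
E
```

```text
t 25.5 pos [ 0.5471 -0.1286  0.2928] head 10.41 down [ 0.001  0.001 -1.   ] F [ 0.05  0.9  -0.69] M [ 0.04  0.04 -0.02] gap 0.0468
side [0.60965441 0.21598207 0.18687991 0.00323398] 7.828751350404036
top [ 0.60935064  0.21474495  0.17555582 -0.00512918] 3.7031787484448
```

View pics/lookb.png

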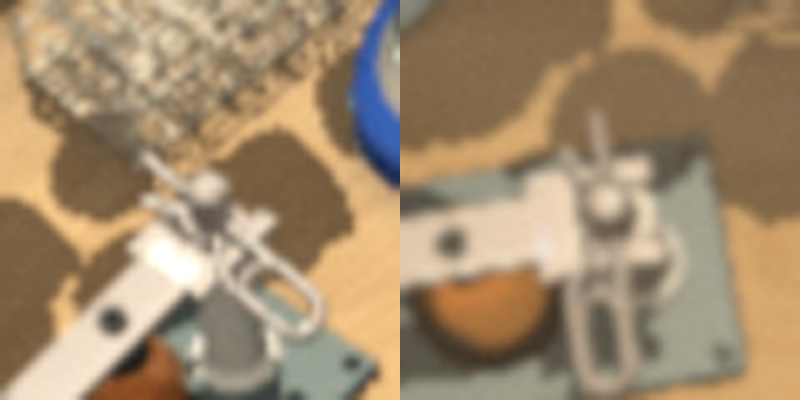

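View pics/tb.png

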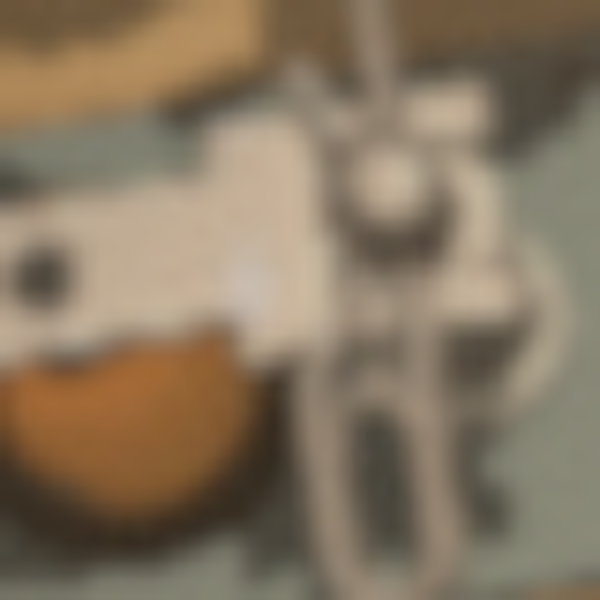

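View pics/fullb.png

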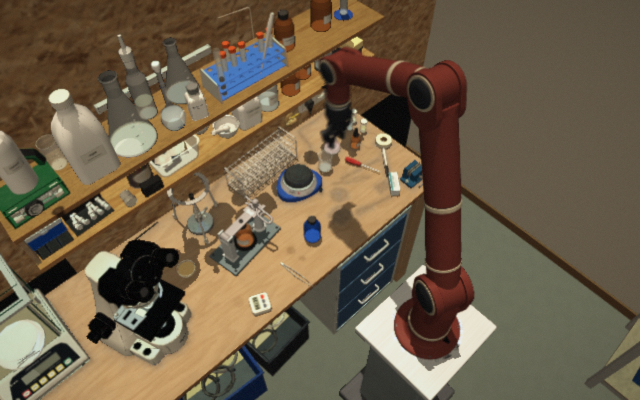

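Run:
```python
from clipfit import *
from plan import PIN
c=get_calibration('top');u0,v0=w2px(c,np.array([*PIN,.141])).astype(int)
f=lambda x,y,z:atz(c,u0-30+(x-400+.5)/6.667-.5,v0-30+(y+.5)/6.667-.5,z)
tip=f(597,110,.141);top=f(607,203,.164);end=f(606,394,.144)
print('tip',tip,'pin top',top,'eye end',end,'tip-eye end',np.linalg.norm((tip-end)[:2]))
x=np.array([np.cos(.178),np.sin(.178)])
print('tip past axis',(tip-top)[:2]@x,'eye end behind',(top-end)[:2]@x)
for cam in('top','side'):
    o=outline_of(cam,'bottle');print([(q['confidence'],q['location']) for q in o])
s=observe();print(s['time'],s['ft_force'])
```

```text
tip [0.66657736 0.15017057 0.141     ] pin top [0.61980532 0.14295137 0.164     ] eye end [0.53901253 0.14470234 0.144     ] tip-eye end 0.12768198167601927
tip past axis 0.04731128057406468 eye end behind 0.07920621454301499
[(0.66, [296.6, 211.1]), (0.53, [242.2, 172.7])]
[(0.79, [310.1, 230.7]), (0.76, [248.5, 237.4])]
25.6 [ 0.14435745  0.58288572 -0.52155161]
```

```bash
python3 -c "
from plant import *
print(close_job())"
```

```text
the job is handed in; nothing more can be done
None
```

The clamp is closed, the clip is home on the pin, and the job was handed in at about 25.6 s of the 72 s allowed.

**What I did**
- **Bar:** I pressed it down from above with shut fingers until it met its stop at about 18 N, with the fork round the pin.
- **Grasp:** The first grip on the clip held only the top edge of its eye, so I opened, went lower and gripped again.
- **Finding the hole:** I felt for it with the leg tip at up to about 11 N. The tip dropped in as I swept round the shank, and I brought the pin to square. Part way in, a sideways push met the hole wall on both sides.
- **Seating:** The clip slid on at up to about 9 N and snapped. A further 3 N push met resistance, so I went back to the force-free position. I then opened the fingers and moved the arm clear, touching nothing.

**Last checks**
- **Bar:** the angle fitted from the two cameras was +0.003 and -0.005 rad, so it is level.
- **Clip:** the tip lies about 47 mm past the pin axis (45 expected) and the eye's end 79 mm behind it (80 expected), within camera accuracy. The sprung leg lies against the shank.
- **Surroundings:** the bottle is upright in its cup. The blue bottle and the other things on the bench look undisturbed.

**Disagreements**
- The jaws read about 25 mm on the 28 mm wide eye.
- The two cameras put the pin about 2 mm apart, which I settled by feel.
- While I was sweeping for the hole, the sideways force reached about 8.6 N just before the tip dropped in, above the 5 N that turns the pin.

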